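Return two test bolts through the spring-flap return box

ROBOT

A 6-joint arm with a two-finger parallel gripper is mounted at the origin on a cart in front of the work surface, level with it; the furniture and walls round the work are solid. World frame = base frame: x ahead of the robot, y to its left, z up, the work surface at z = 0. Lengths are in m, angles in degrees, forces in N, time in s.
With the tool pointing down it reaches from about 0.3 to 0.75 m from the base axis. Payload 8.5 kg.
Tool frame: the origin (TCP) lies at the very end of the fingers, on their centre line; the grasp point (between the pads) lies 19 mm behind it (env.grasp_offset is the distance from the TCP to the grasp point, in m); y points along the fingers, z is the direction in which the jaws open and shut, and the axes are right-handed (so a half turn about y gives the same grasp; the last joint's range is limited). The gripper opens to 85 mm and grips with 20 to 120 N. Pads are 22 mm wide; open, the fingers measure 114 mm over their backs; the gripper's body (76 mm by 85 mm) begins 54 mm behind the grasp point. The pads swing forward as they close: fully open they stand 13 mm farther back than shut.
Start: joints at [-79.658, 21.807, 74.336, -0, 83.858, -12.336], TCP at [0.212, -0.507, 0.231] pointing down, gripper open.
Joint ranges: [-178.18, 178.18], [-50.72, 133.34], [12.68, 142.11], [-81.47, 261.47], [9.98, 163.14], [-165.26, 165.26]. Speed limits (degrees/s): [136.94, 136.94, 180, 180, 180, 180].

INTERFACE

Orientations are given as a 3x3 rotation matrix whose columns are the frame's x, y, z axes.
In Python, from rig import env gives the robot as it stands. The module is installed in compiled form; this text tells all that it offers.
- The arm moves only by the shell command python3 -m pendant 'ROWS' [FORCE]. ROWS is JSON, a list of rows, each a list of 3 entries, a list of its own where there are three numbers: the shift along the world's x, y, z as a fraction of full scale, then the turn about the world's z as a fraction of full scale, then the opening, from 0 (shut) to 1 (fully open). A call has 1 to 12 rows; each row shifts and turns the commanded pose from where the row before left it; what a row does not reach is not made up. Full scale, the value 1, is 30 mm for a shift and 5 degrees for a turn. A row lasts 1/12 s, in which the tool goes at most 41.7 mm and 7.16 degrees, less where a joint would pass 70% of its speed; a pose out of reach is approached as far as the arm can. A call with a number of a shift or a turn outside -1 to 1 is refused whole. A call with a gripper value outside its range is refused whole. The fingers move at their own pace and stop on an object; FORCE is the grip in N (left out, the last holds). Time passes only in rows, so rows that do not move let the fingers close. It gives the time, the measured TCP pose, the force and the opening at its end, in the units of the state.
- env.observe(): the state, without advancing time (a new reading comes with each control period).
- env.get_image(name): name is "scene" or "side" or "wrist"; returns (picture, depth): 384x512x3 uint8, red, green, blue; 384x512 float32, m along the optical axis (not along the pixel's ray), 0 where there is no reading.
- env.camera_model(name): a dict with "camera_matrix" (3x3 intrinsics, pixels), "R" (3x3) and "t" (3): a world point X has camera coordinates R X + t; the wrist camera has in their place "tool_from_camera" (4x4, takes a point from camera to tool coordinates, whose origin is the TCP and whose axes are the tool frame's). Camera axes: x right, y down, z forward; pixel columns grow to the right and rows downward; lengths in m; the calibration is good to about 2 mm. A picture is of the moment at which its call begins: read the wrist's pose just before it. camera_model takes no time and is no camera call.
- env.close_job(): hands the job in, once; it reports no verdict.
The state is a dict: "time_s": time; "q": joint angles; "qvel": joint speeds; "joint_efforts": joint torques, N m; "position": TCP position; "tool_rot": TCP orientation; "ft_force": force on the tool from outside, world axes, zero at the start; "wrist_torque": the same for the moment, N m; "grip_width": finger opening in m.
Only numpy, scipy, OpenCV 4.12 (cv2) and the standard library are available. Lean on these libraries where they do the work, as an engineer would, in place of code of your own. Each camera call takes 0.05 s, during which the arm holds its last target.

TASK

The two tested bolts go back into the return box. Their scoop tray stands with its handle shut in between two V-blocks, so lift it out by its side walls, set it down on the box's rubber loading pad with its open lip towards the box, and let go. Then take it again by its handle, push the spring flap down with the tray's lip and hold it open while you tip both bolts through into the box; finally set the empty tray upright on the pad again, let go and leave the flap shut, without touching the bolts with the gripper or disturbing the V-blocks and the plain setting ring.

Things in the scene. Friction and masses are not known exactly. Their poses are not given: they have to be found in the camera images.
- scoop_tray: Loose 180 g aluminium scoop tray, bolts in it, handle between the V-blocks (gaps under 10 mm). Origin: centre of pan's underside; z up, +x to the pouring lip. Pan x -51 to 53 mm, 57 wide, walls 3 thick, 29 high, floor 3 thick, back wall 43 high; front open, the floor there rising 5 mm over 27 mm to the lip. Black bar handle x -50 to -114 mm, 14 wide, z 21 to 47 mm.
- tray_lip (a point): Middle of the tray's pouring lip, at (53, 0, 7) mm in the tray's frame; axes as the tray's.
- tray_grip (a point): Place to take the handle, at (-90, 0, 34) mm in the tray's frame, 40 mm behind the back wall; axes as the tray's. A tool leaning back from the vertical, away from the pan, by about 30 degrees suits it, as the tray must later tip by about 60 degrees.
- hex_bolt_1: Larger plain steel hex bolt, 54 long, head 22 across, 45 g, lying loose in the tray. Origin: centre of its underside as it lies; +y towards the head.
- hex_bolt_2: Smaller plain steel hex bolt, 40 long, head 19 across, 45 g, lying loose in the tray beside the other. Origin as for the other.
- return_box: Fixed grey steel box with rubber loading pad. Origin: centre of the box's foot, at table height; z up, +x the pouring direction, pad on the -x side (robot's left). Outside 124 (x) x 104 (y), floor 5 thick. Front wall x -62 to -58 mm, 134 high, hinge knuckles to 141. Side cheeks 174 high, 92 clear between; back wall inside x +58 mm, 174 high. The flap fills the opening.
- pad_mid (a point): Centre of the top of the rubber loading pad, (-178, 0, 4) mm in the box's frame; the pad is 220 (x) x 110 (y) x 4 thick, level; axes as the box's.
- flap_hinge (a point): Middle of the flap's hinge axis, (-57, 0, 136) mm in the box's frame, along the top of the front wall; axes as the box's.
- flap (a joint): Spring flap angle, rad: 0 shut and level, to 1.25; swings down into the box about flap_hinge. Plate 86 wide, 3 thick, reaching 112 mm from the hinge. Springs shut by itself: 0.07 N m shut, 0.12 at 1 rad. The bolts slide through with the flap at about 0.8 to 1.1 rad, tray tipped about 60 degrees, lip 40 to 45 mm past the hinge and about 50 mm below it.
- v_block_1: Loose grey steel V-block, 40 x 42 x 34 high, on one side of the tray's handle. Origin: centre of its underside.
- v_block_2: Loose grey steel V-block, the same, on the other side of the handle.
- ring_gauge_2: Loose steel setting ring, 38 across, 12 high; leave alone. Origin: centre of its underside.
Not all that is in view belongs to the job. There is more than one size of the scoop_tray; the one meant has the size given above.

How it is judged:
By the outcome, as a careful person would: the job done as asked, in the order asked, and still so for the second after the job is handed in, with the robot touching nothing.
It also fails if it takes over 58 s, if anything falls off the work surface, if the arm or the gripper's body presses on something with over 40 N, if the wrist force passes 120 N, or if a joint passes its speed limit or range.

## Working session

There is one attempt and no reset: what is moved stays moved. The work goes in short steps, Python scripts to look and compute and a shell command to move; the robot and the scene stay as the last step left them, time stands still between calls to the robot, and variables do not carry over. Pictures are saved under pics/ and viewed, and the job is handed in when it is done.

```bash
ls -la; mkdir -p pics; python3 - <<'E'
from rig import env
import numpy as np, cv2
np.set_printoptions(precision=4,suppress=True)
o=env.observe()
for k,v in o.items(): print(k,np.array(v))
for n in ["scene","side","wrist"]:
    im,d=env.get_image(n)
    cv2.imwrite(f"pics/{n}0.png",im[:,:,::-1]); np.save(f"pics/{n}0.npy",d)
    m=env.camera_model(n); print(n,{k:np.array(v) for k,v in m.items()})
print(env.observe()["time_s"], env.grasp_offset)
E
python3 -m pendant --help | head -30
```

```text
total 12
drwxr-xr-x  3 agent agent 4096 Dec  6 03:46 .
drwxr-xr-x 23 root  root  4096 Dec  6 03:46 ..
drwxr-xr-x  2 agent agent 4096 Dec  6 03:46 pics
time_s 0.0
q [-79.6582  21.8408  74.3847   0.0007  83.8578 -12.3355]
qvel [ 0.0869  0.005   0.0673  0.0577 -0.1107 -0.036 ]
joint_efforts [  0.0003 -44.8465 -23.1281  -0.0002   0.0048   0.    ]
position [ 0.212  -0.5072  0.2307]
tool_rot [[-0.9227 -0.0002  0.3855]
 [-0.3855  0.0014 -0.9227]
 [-0.0003 -1.     -0.0014]]
ft_force [ 0.3123 -0.2816 -0.8322]
wrist_torque [0.0007 0.0367 0.0144]
grip_width 0.08532550434169273
scene {'camera_matrix': array([[379.6494,   0.    , 259.7007],
       [  0.    , 379.6494, 188.2013],
       [  0.    ,   0.    ,   1.    ]]), 'R': array([[-0.7993, -0.6008,  0.0161],
       [-0.4495,  0.5798, -0.6795],
       [ 0.3989, -0.5503, -0.7335]]), 't': array([0.4974, 0.3265, 0.9489])}
side {'camera_matrix': array([[466.1385,   0.    , 262.734 ],
       [  0.    , 466.1385, 189.2828],
       [  0.    ,   0.    ,   1.    ]]), 'R': array([[ 0.9466, -0.3214,  0.024 ],
       [-0.1811, -0.5921, -0.7853],
       [ 0.2666,  0.739 , -0.6187]]), 't': array([-0.5587,  0.2138,  1.1863])}
wrist {'camera_matrix': array([[334.2453,   0.    , 254.3987],
       [  0.    , 334.2453, 188.9691],
       [  0.    ,   0.    ,   1.    ]]), 'tool_from_camera': array([[-0.0009,  0.959 ,  0.2833, -0.0724],
       [-0.0005, -0.2833,  0.959 , -0.1443],
       [ 1.    ,  0.0007,  0.0007,  0.0007],
       [ 0.    ,  0.    ,  0.    ,  1.    ]])}
0.15 0.0187invalid input: not JSON, or not a number
```

View pics/scene0.png

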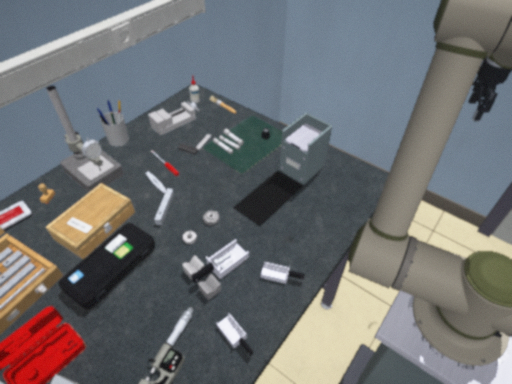

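View pics/side0.png

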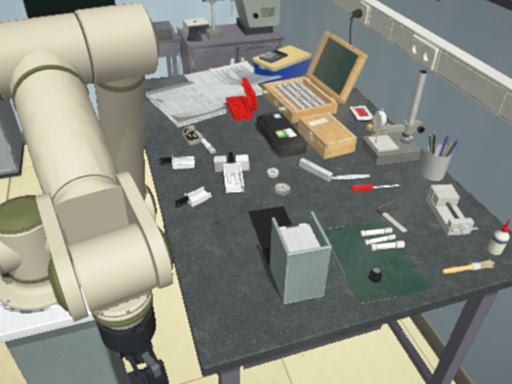

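View pics/wrist0.png

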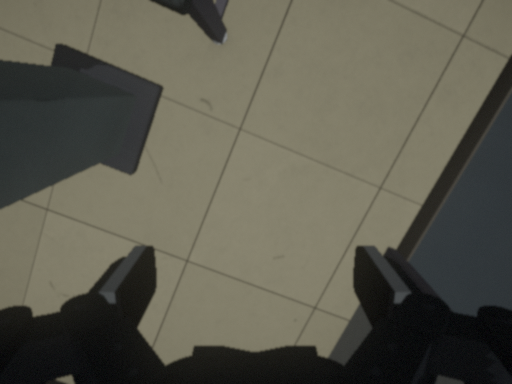

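```bash
python3 -m pendant '[[[0,0,0],[0,0,0],1]]'; python3 - <<'E'
from rig import env
print(env.observe()["time_s"])
E
cat > h.py <<'E'
import numpy as np, cv2
from rig import env
np.set_printoptions(precision=4,suppress=True)
def cam(n):
    m=env.camera_model(n); K=np.array(m["camera_matrix"])
    if n!="wrist":
        R=np.array(m["R"]);t=np.array(m["t"]); return K,R.T,-R.T@t
    T=np.array(m["tool_from_camera"]); o=env.observe(); Rt=np.array(o["tool_rot"]);p=np.array(o["position"])
    return K,Rt@T[:3,:3],Rt@T[:3,3]+p
def pts(c,d):
    K,Rw,C=c
    v,u=np.mgrid[:d.shape[0],:d.shape[1]]
    r=np.stack([(u-K[0,2])/K[0,0],(v-K[1,2])/K[1,1],np.ones(d.shape)],-1)
    return (r*d[...,None])@Rw.T+C
def ray(c,uv,z):
    K,Rw,C=c
    uv=np.atleast_2d(np.array(uv,float))
    r=np.c_[(uv[:,0]-K[0,2])/K[0,0],(uv[:,1]-K[1,2])/K[1,1],np.ones(len(uv))]@Rw.T
    return C+r*((z-C[2])/r[:,2])[:,None]
def proj(c,X):
    K,Rw,C=c
    x=(np.atleast_2d(X)-C)@Rw; x=x@K.T; return x[:,:2]/x[:,2:]
def shot(n,tag):
    c=cam(n); im,d=env.get_image(n); cv2.imwrite(f"pics/{n}{tag}.png",im[:,:,::-1]); np.save(f"pics/{n}{tag}.npy",d); return c,im,d
E
python3 - <<'E'
from h import *
for n,b in [("scene",(140,100,240,230)),("side",(140,140,220,180))]:
    im=cv2.imread(f"pics/{n}0.png"); x,y,w,h=b
    cv2.imwrite(f"pics/{n}0z.png",cv2.resize(im[y:y+h,x:x+w],None,fx=800/w if 800/w*h<=600 else 600/h,fy=800/w if 800/w*h<=600 else 600/h,interpolation=cv2.INTER_CUBIC))
for n in ["scene","side"]:
    P=pts(cam(n),np.load(f"pics/{n}0.npy"))
    for u,v in ([(225,255),(270,197),(305,148),(210,217),(276,272),(232,330),(195,268),(208,288)] if n=="scene" else [(233,180),(265,230),(300,237),(283,189),(195,197),(182,162),(222,160),(243,160)]):
        print(n,u,v,P[v,u])
E
```

```text
0.15
scene 225 255 [0.5778 0.2192 0.0138]
scene 270 197 [ 0.6091 -0.0368  0.0049]
scene 305 148 [ 0.5762 -0.1671  0.1389]
scene 210 217 [0.7075 0.1382 0.0016]
scene 276 272 [0.4388 0.1707 0.0016]
scene 232 330 [0.4314 0.3656 0.0026]
scene 195 268 [0.6115 0.3019 0.0207]
scene 208 288 [0.5418 0.3266 0.0274]
side 233 180 [0.5681 0.2349 0.0024]
side 265 230 [ 0.5911 -0.0173  0.001 ]
side 300 237 [ 0.6128 -0.2009  0.1369]
side 283 189 [0.7007 0.129  0.0145]
side 195 197 [0.4329 0.1879 0.0005]
side 182 162 [0.4307 0.3837 0.0017]
side 222 160 [0.5547 0.3201 0.0273]
side 243 160 [0.6244 0.3087 0.021 ]$[0][1]: bad value
```

View zooms.

View pics/scene0z.png

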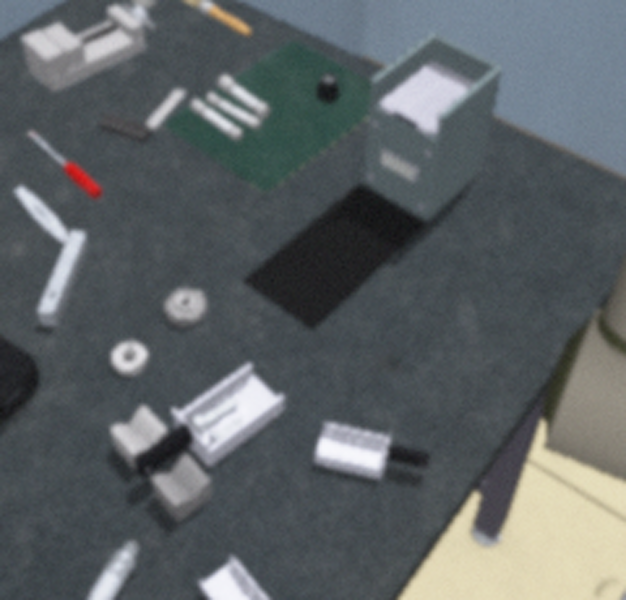

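View pics/side0z.png

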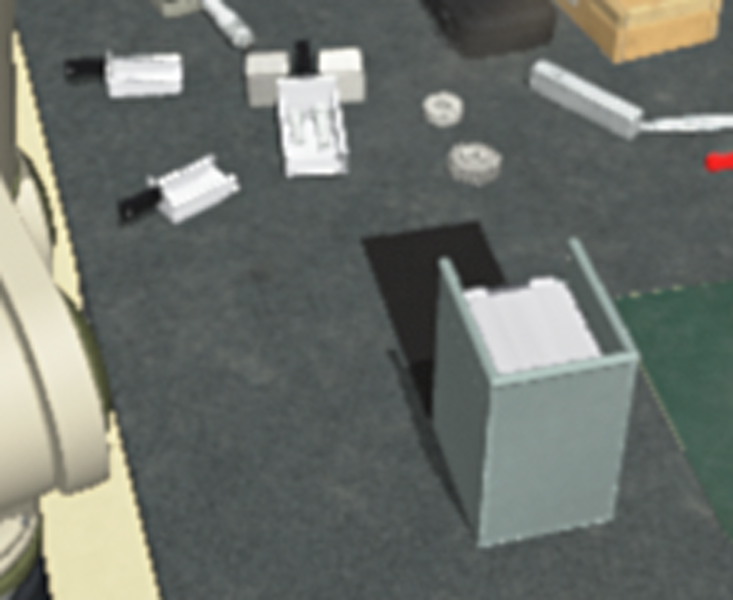

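```bash
R='x'; python3 -m pendant '[[[0.4,0.9,0.4],0.5,1],[[0.4,0.95,0.4],0.5,1],[[0.4,0.95,0.4],0.5,1],[[0.4,0.95,0.4],0.5,1],[[0.4,0.95,0.4],0.5,1],[[0.4,0.95,0.3],0.5,1],[[0.4,0.95,0],0.5,1],[[0.4,0.95,0],0.5,1],[[0.4,0.95,0],0.5,1],[[0.4,0.95,0],0.5,1],[[0.4,0.95,0],0.5,1],[[0.4,0.95,0],0.5,1]]'; python3 -m pendant '[[[0.5,1,0],0.5,1],[[0.5,1,0],0.5,1],[[0.5,1,0],0.5,1],[[0.5,1,0],0.5,1],[[0.5,1,0],0.5,1],[[0.5,1,0],0.5,1],[[0.5,1,0],0.5,1],[[0.5,1,0],0.5,1],[[0.5,1,0],0.5,1],[[0.5,1,0],0.5,1],[[0.5,1,0],0.6,1],[[0.5,1,0],0.6,1]]'
```

```text
time_s: 1.15
position: [0.3562, -0.1654, 0.3003]
tool_rot: [[-0.605, -0.0, 0.796], [-0.796, 0.0, -0.605], [-0.0, -1.0, -0.0]]
ft_force: [1.2, -0.2, 0.4]
grip_width: 0.0854
time_s: 2.15
position: [0.5364, 0.1948, 0.3]
tool_rot: [[-0.107, -0.001, 0.994], [-0.994, -0.0, -0.107], [0.0, -1.0, -0.001]]
ft_force: [0.8, -0.9, 1.5]
grip_width: 0.0855
```

```bash
python3 -m pendant '[[[0.6,1,0],0.6,1],[[0.5,0.5,0],0.6,1],[[0,0,0],0,1],[[0,0,0],0,1]]'; python3 - <<'E'
from h import *
shot("wrist",1);c=cam("wrist");np.savez("pics/w1c.npz",K=c[0],R=c[1],C=c[2])
shot("scene",1);shot("side",1)
im=cv2.imread("pics/wrist1.png");cv2.imwrite("pics/wrist1z.png",cv2.resize(im,None,fx=1.56,fy=1.56,interpolation=cv2.INTER_CUBIC))
E
```

```text
time_s: 2.48
position: [0.5691, 0.2386, 0.2992]
tool_rot: [[-0.005, -0.002, 1.0], [-1.0, -0.0, -0.005], [0.0, -1.0, -0.002]]
ft_force: [-0.8, -0.4, -0.5]
grip_width: 0.0849
```

View pics/wrist1z.png

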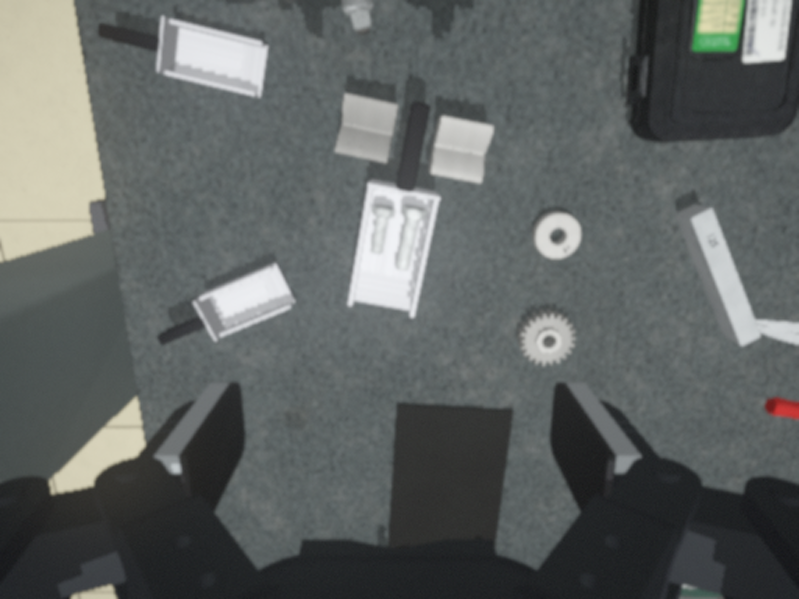

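```bash
python3 - <<'E'
from h import *
z=np.load("pics/w1c.npz");c=(z["K"],z["R"],z["C"])
im=cv2.imread("pics/wrist1.png");g=cv2.cvtColor(im,6)
d=np.load("pics/wrist1.npy");P=pts(c,d)
m=((P[...,2]>0.02)&(P[...,2]<0.06)).astype(np.uint8)
m[:100,:]*=1
n,l,s,cen=cv2.connectedComponentsWithStats(m)
for i in range(1,n):
    if s[i][4]>60: print(i,s[i],P[l==i].mean(0))
cv2.imwrite("pics/hm.png",np.clip(cv2.resize(np.where(d>0,P[...,2],0),None,fx=1.56,fy=1.56)*4000+40,0,255).astype(np.uint8))
f=1/1.56
for nme,px,h in [("lipL",(349,304),.029),("lipR",(413,316),.029),("bkL",(368,182),.043),("bkR",(440,192),.043),("hEnd",(418,103),.047),("hFront",(406,187),.047),("padA",(398,403),.004),("padB",(511,408),.004)]:
    print(nme,ray(c,np.array(px)*f,h)[0])
# handle mask line
hm=((P[...,2]>0.035)&(P[...,2]<0.06)&(g<45)).astype(np.uint8)
hm[:, :240]=0;hm[:,280:]=0;hm[130:]=0;hm[:60]=0
q=P[hm>0];print(len(q),q.mean(0)); u,sv,vt=np.linalg.svd(q[:,:2]-q[:,:2].mean(0));print(vt[0])
w=((g>90)&(np.mgrid[:384,:512][0]>115)&(np.mgrid[:384,:512][0]<205)&(np.mgrid[:384,:512][1]>215)&(np.mgrid[:384,:512][1]<290)).astype(np.uint8)
cs,_=cv2.findContours(w,0,1);cc=max(cs,key=cv2.contourArea)
print(cv2.minAreaRect(cc)); 
R=ray(c,cc[:,0].astype(float),.027)[:,:2].astype(np.float32); print(cv2.minAreaRect(R*1000))
E
```

```text
1 [220   0  18  19 171] [0.5415 0.4003 0.0225]
2 [ 404    0  108   91 9021] [0.7934 0.3559 0.0484]
3 [ 63  10 105  51 897] [0.4016 0.3773 0.0279]
7 [ 215   60   40   44 1247] [0.5463 0.3192 0.0316]
8 [ 223   65   60  138 1407] [0.5738 0.2711 0.041 ]
9 [ 275   74   42   43 1226] [0.6177 0.3036 0.0315]
11 [259 132  13  17  99] [0.582  0.2523 0.0228]
12 [ 440  132   48   89 1567] [0.8375 0.2017 0.0276]
16 [101 171  86  50 624] [0.4101 0.1679 0.0276]
lipL [0.5289 0.1787 0.029 ]
lipR [0.5823 0.1678 0.029 ]
bkL [0.5476 0.2794 0.043 ]
bkR [0.6021 0.2717 0.043 ]
hEnd [0.5848 0.335  0.047 ]
hFront [0.5762 0.2759 0.047 ]
padA [0.5693 0.0732 0.004 ]
padB [0.6755 0.0675 0.004 ]
0 [nan nan nan]
[1. 0.]
((252.5, 160.0), (88.0, 73.0), 90.0)
((566.5355834960938, 222.0813751220703), (113.71505737304688, 96.28428649902344), 89.72041320800781)<stdin>:17: RuntimeWarning: Mean of empty slice.
  ret = um.true_divide(
```

View pics/hm.png

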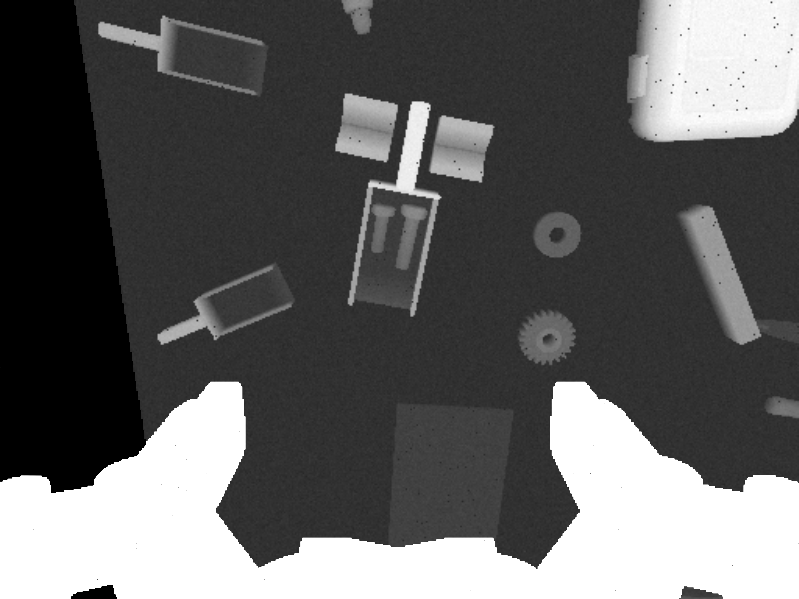

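```bash
python3 - <<'E'
from h import *
z=np.load("pics/w1c.npz");c=(z["K"],z["R"],z["C"])
d=np.load("pics/wrist1.npy");P=pts(c,d)
vv,uu=np.mgrid[:384,:512]
def rect(m,name):
    q=P[m][:,:2].astype(np.float32)*1000
    r=cv2.minAreaRect(q);print(name,len(q),r,np.array(cv2.boxPoints(r)).round(1).tolist(),P[m][:,2].mean())
reg=(uu>215)&(uu<320)&(vv>55)&(vv<210)
rect(reg&(P[...,2]>.0445)&(P[...,2]<.055),"handle")
t=reg&(vv>117)&(uu<290)&(P[...,2]>.025)&(P[...,2]<.046)&(uu>220)
rect(t,"rim")
pm=(uu>245)&(uu<330)&(vv>255)&(vv<345)&(P[...,2]>.0025)&(P[...,2]<.007)
k=cv2.morphologyEx(pm.astype(np.uint8),cv2.MORPH_OPEN,np.ones((5,5)))>0
rect(k,"pad")
print("table z",np.median(P[(uu>340)&(uu<420)&(vv>10)&(vv<60)][:,2]))
# box in scene/side cams: rim at z~.174
for n in ("scene","side"):
    P2=pts(cam(n),np.load(f"pics/{n}1.npy"))
    m=(P2[...,2]>.1685)&(P2[...,2]<.18)&(P2[...,0]>.45)&(P2[...,0]<.72)&(P2[...,1]<-.08)&(P2[...,1]>-.35)
    q=P2[m][:,:2].astype(np.float32)*1000; print(n,len(q)); 
    if len(q)>5:
        r=cv2.minAreaRect(q);print(r,cv2.boxPoints(r).round(1).tolist())
    m=(P2[...,2]>.128)&(P2[...,2]<.144)&(P2[...,0]>.45)&(P2[...,0]<.72)&(P2[...,1]<-.08)&(P2[...,1]>-.35)
    print("flap",P2[m].min(0),P2[m].max(0))
    m=(P2[...,2]>.0025)&(P2[...,2]<.007)&(P2[...,0]>.5)&(P2[...,0]<.72)&(P2[...,1]<.1)&(P2[...,1]>-.15)
    k=cv2.morphologyEx(m.astype(np.uint8),cv2.MORPH_OPEN,np.ones((3,3)))>0
    q=P2[k][:,:2].astype(np.float32)*1000
    if len(q)>5:
        r=cv2.minAreaRect(q);print("pad",r,cv2.boxPoints(r).round(1).tolist())
im=cv2.imread("pics/scene1.png");cv2.imwrite("pics/s1z.png",cv2.resize(im[90:310,160:400],None,fx=2.7,fy=2.7,interpolation=2))
E
```

```text
handle 780 ((581.0208740234375, 303.9803466796875), (65.88471221923828, 54.64781188964844), 78.86497497558594) [[547.7999877929688, 276.8999938964844], [601.5, 266.3999938964844], [614.2000122070312, 331.0], [560.5999755859375, 341.6000061035156]] 0.0483852867195262
rim 668 ((564.924072265625, 224.40184020996094), (102.52836608886719, 56.72271728515625), 78.97303009033203) [[527.2999877929688, 179.5], [583.0, 168.6999969482422], [602.5999755859375, 269.29998779296875], [546.9000244140625, 280.1000061035156]] 0.03315867315334227
pad 321 ((612.761474609375, -4.813148498535156), (144.8626251220703, 99.83785247802734), 84.9532699584961) [[556.7000122070312, -72.5999984741211], [656.0999755859375, -81.4000015258789], [668.9000244140625, 62.900001525878906], [569.4000244140625, 71.69999694824219]] 0.006030533292555385
table z 0.002402405324267165
scene 0
flap [ 0.5541 -0.1931  0.128 ] [ 0.6136 -0.1507  0.144 ]
pad ((614.313720703125, -36.91548156738281), (217.22549438476562, 109.07408905029297), 85.61965942382812) [[551.5999755859375, -141.0], [660.4000244140625, -149.39999389648438], [677.0, 67.19999694824219], [568.2000122070312, 75.5]]
side 386
((603.854248046875, -219.0675048828125), (126.98434448242188, 106.72026824951172), 86.12854766845703) [[546.2999877929688, -278.79998779296875], [652.7999877929688, -286.0], [661.4000244140625, -159.3000030517578], [554.9000244140625, -152.10000610351562]]
flap [ 0.5473 -0.2843  0.1281] [ 0.6561 -0.1519  0.1438]
```

View pics/s1z.png

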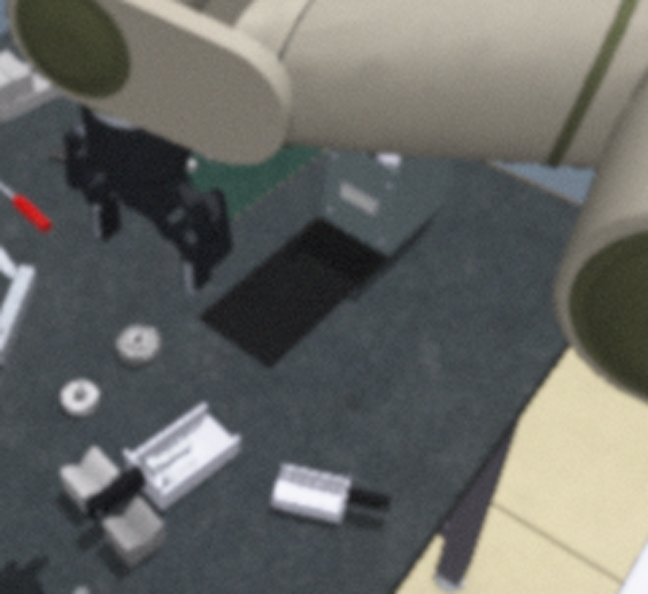

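```bash
python3 -m pendant '[[[0,0.15,-0.5],-0.7,1],[[0,0,-0.9],-0.75,1],[[0,0,-0.9],-0.7,1],[[0,0,-1],0,1],[[0,0,-1],0,1],[[0,0,-1],0,1],[[0,0,-1],0,1],[[0,0,-0.9],0,1],[[0,0,-0.6],0,1],[[0,0,-0.4],0,1],[[0,0,0],0,1],[[0,0,0],0,1]]'; python3 - <<'E'
from h import *
shot("wrist",2);c=cam("wrist")
im=cv2.imread("pics/wrist2.png")
def T(x,y,z):
    a=np.deg2rad(-101.05);return np.array([.5651+np.cos(a)*x-np.sin(a)*y,.2254+np.sin(a)*x+np.cos(a)*y,z])
for p in [(53,28.5,29),(53,-28.5,29),(-51,28.5,43),(-51,-28.5,43),(-114,7,47),(-114,-7,47)]:
    u=proj(c,T(p[0]/1e3,p[1]/1e3,p[2]/1e3))[0];cv2.circle(im,(int(u[0]),int(u[1])),3,(0,0,255),1)
cv2.imwrite("pics/wrist2z.png",cv2.resize(im,None,fx=1.56,fy=1.56,interpolation=cv2.INTER_CUBIC))
E
```

```text
time_s: 3.63
position: [0.569, 0.2419, 0.0548]
tool_rot: [[-0.193, -0.0, 0.981], [-0.981, -0.0, -0.193], [0.0, -1.0, -0.0]]
ft_force: [-0.3, -0.6, 0.9]
grip_width: 0.0854
```

View pics/wrist2z.png

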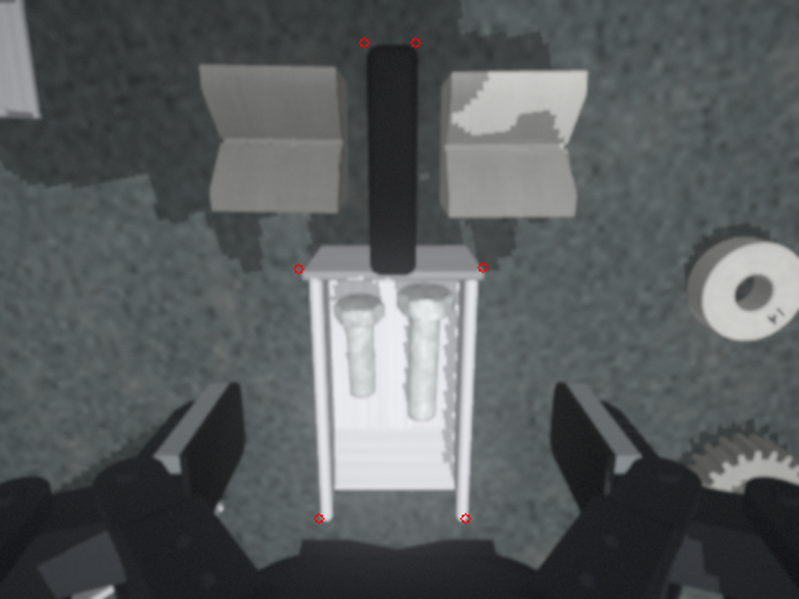

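```bash
python3 -m pendant '[[[0,0,-0.7],0,1],[[0,0,-0.6],0,1],[[0,0,-0.4],0,1],[[0,0,-0.1],0,1],[[0,0,0],0,1],[[0,0,0],0,0.5],[[0,0,0],0,0.5],[[0,0,0],0,0.5],[[0,0,0],0,0.5],[[0,0,0],0,0.5]]' 60; python3 -m pendant '[[[0,0,0],0,0.5],[[0,0,0],0,0.5]]'
```

```text
time_s: 4.52
position: [0.5697, 0.2427, 0.0017]
tool_rot: [[-0.192, 0.002, 0.981], [-0.981, 0.001, -0.192], [-0.001, -1.0, 0.002]]
ft_force: [-1.0, -0.7, 5.6]
grip_width: 0.0548
time_s: 4.68
position: [0.5697, 0.2427, 0.0017]
tool_rot: [[-0.192, 0.002, 0.981], [-0.981, 0.001, -0.192], [-0.001, -1.0, 0.002]]
ft_force: [-0.3, -0.4, 6.7]
grip_width: 0.0553
```

```bash
python3 -m pendant '[[[0,0,0.1],0,0.5],[[0,0,0.2],0,0.5],[[0,0,0.3],0,0.5],[[0,0,0.4],0,0.5],[[0,0,0.5],0,0.5],[[0,0,0.5],0,0.5],[[0,0,0.4],0,0.5],[[0,0,0.2],0,0.5],[[0,0,0],0,0.5]]'; python3 - <<'E'
from h import *
shot("wrist",3);shot("side",3)
im=cv2.imread("pics/wrist3.png")
im2=cv2.imread("pics/side3.png")[120:260,150:337]
cv2.imwrite("pics/c3.png",np.hstack([cv2.resize(im,(512,384)),cv2.resize(im2,(284,384))[:, :284]]))
E
```

```text
time_s: 5.43
position: [0.5696, 0.2427, 0.0801]
tool_rot: [[-0.192, 0.003, 0.981], [-0.981, 0.001, -0.192], [-0.001, -1.0, 0.003]]
ft_force: [0.6, -0.9, -2.5]
grip_width: 0.0547
```

View pics/c3.png

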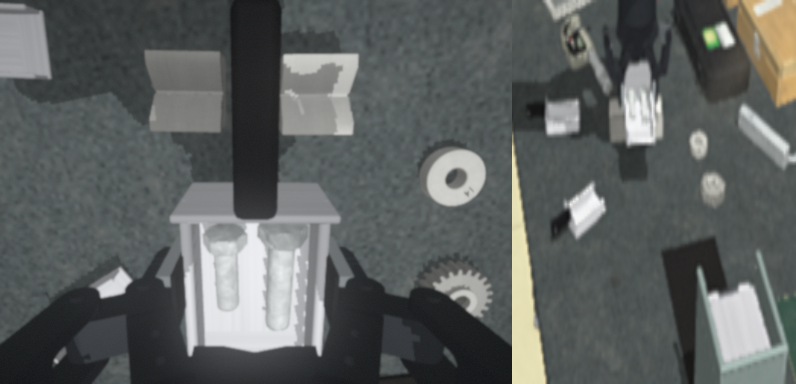

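```bash
python3 -m pendant '[[[0.02,-0.1,0],0.1,0.5],[[0.03,-0.2,0],0.1,0.5],[[0.05,-0.3,0],0.1,0.5],[[0.07,-0.4,0],0.1,0.5],[[0.08,-0.5,0],0.1,0.5],[[0.1,-0.6,0],0.1,0.5],[[0.1,-0.6,0],0.1,0.5],[[0.1,-0.6,0],0.1,0.5],[[0.1,-0.6,0],0.1,0.5],[[0.1,-0.6,0],0.1,0.5],[[0.1,-0.6,0],0.1,0.5],[[0.1,-0.6,0],0.1,0.5]]'; python3 -m pendant '[[[0.1,-0.6,0],0.1,0.5],[[0.1,-0.6,0],0.1,0.5],[[0.1,-0.6,-0.1],0.08,0.5],[[0.1,-0.5,-0.2],0,0.5],[[0.08,-0.4,-0.3],0,0.5],[[0.06,-0.3,-0.4],0,0.5],[[0.04,-0.19,-0.4],0,0.5],[[0.02,-0.1,-0.4],0,0.5],[[0,0,-0.3],0,0.5],[[0,0,0],0,0.5]]'
```

```text
time_s: 6.53
position: [0.5975, 0.0697, 0.078]
tool_rot: [[-0.088, -0.001, 0.996], [-0.996, -0.0, -0.088], [0.0, -1.0, -0.001]]
ft_force: [0.6, 1.1, -2.9]
grip_width: 0.0549
time_s: 7.37
position: [0.6142, -0.0264, 0.0126]
tool_rot: [[-0.064, -0.004, 0.998], [-0.998, 0.001, -0.064], [-0.001, -1.0, -0.005]]
ft_force: [-0.9, 0.5, -2.9]
grip_width: 0.0549
```

```bash
python3 -m pendant '[[[0,0,-0.1],0,0.5],[[0,0,-0.08],0,0.5],[[0,0,0],0,0.5]]'; python3 -m pendant '[[[0,0,-0.05],0,0.5],[[0,0,0],0,0.5]]'; python3 -m pendant '[[[0,0,-0.04],0,0.5],[[0,0,0],0,0.5]]'
```

```text
time_s: 7.62
position: [0.6156, -0.0267, 0.0099]
tool_rot: [[-0.063, 0.0, 0.998], [-0.998, 0.0, -0.063], [-0.0, -1.0, 0.0]]
ft_force: [0.2, 0.1, -2.1]
grip_width: 0.0549
time_s: 7.78
position: [0.6156, -0.027, 0.0086]
tool_rot: [[-0.064, 0.0, 0.998], [-0.998, -0.0, -0.064], [0.0, -1.0, 0.0]]
ft_force: [-0.3, -0.2, -2.9]
grip_width: 0.0548
time_s: 7.95
position: [0.6155, -0.0272, 0.0072]
tool_rot: [[-0.064, 0.0, 0.998], [-0.998, -0.0, -0.064], [0.0, -1.0, 0.0]]
ft_force: [-0.6, 1.0, -3.1]
grip_width: 0.0547
```

```bash
python3 -m pendant '[[[0,0,-0.05],0,0.5],[[0,0,0],0,0.5]]'; python3 -m pendant '[[[0,0,-0.05],0,0.5],[[0,0,0],0,0.5]]'
```

```text
time_s: 8.12
position: [0.6157, -0.0272, 0.0058]
tool_rot: [[-0.064, 0.0, 0.998], [-0.998, -0.0, -0.064], [0.0, -1.0, 0.0]]
ft_force: [-0.6, 0.1, -2.8]
grip_width: 0.0555
time_s: 8.28
position: [0.6157, -0.0272, 0.0057]
tool_rot: [[-0.064, 0.001, 0.998], [-0.998, -0.0, -0.064], [0.0, -1.0, 0.001]]
ft_force: [-4.4, 0.4, 10.2]
grip_width: 0.055
```

```bash
python3 -m pendant '[[[0,0,0],0,0.75],[[0,0,0],0,0.85],[[0,0,0],0,1],[[0,0,0],0,1],[[0,0,0],0,1],[[0,0,0.4],0,1],[[0,0,0.8],0,1],[[0,0,0.9],0,1],[[0.05,0.6,0.9],0,1],[[0.05,0.9,0.5],0,1],[[0.05,0.9,0],0,1],[[0,0,0],0,1]]'; python3 - <<'E'
from h import *
shot("wrist",4);shot("side",4)
c=cam("wrist");np.savez("pics/w4c.npz",K=c[0],R=c[1],C=c[2])
im=cv2.imread("pics/wrist4.png");cv2.imwrite("pics/wrist4z.png",cv2.resize(im,None,fx=1.56,fy=1.56,interpolation=cv2.INTER_CUBIC))
im2=cv2.imread("pics/side4.png")[120:310,150:400];cv2.imwrite("pics/side4z.png",cv2.resize(im2,None,fx=3,fy=3,interpolation=2))
E
```

```text
time_s: 9.28
position: [0.6203, 0.0488, 0.1115]
tool_rot: [[-0.06, 0.003, 0.998], [-0.998, 0.001, -0.06], [-0.001, -1.0, 0.003]]
ft_force: [-0.1, 0.3, -0.5]
grip_width: 0.0853
```

View pics/wrist4z.png

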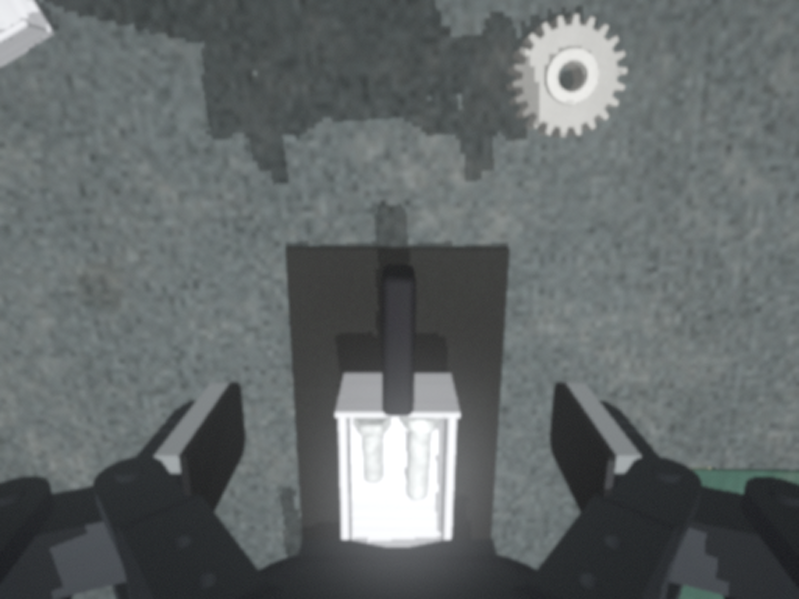

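View pics/side4z.png

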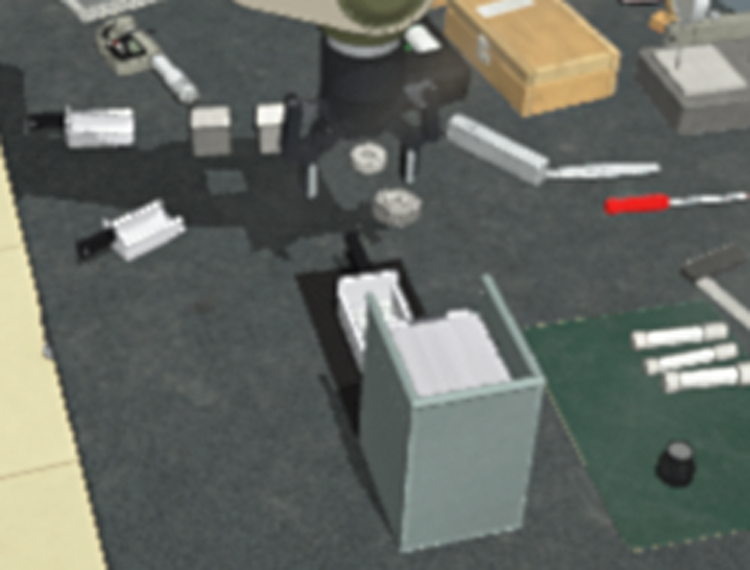

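```bash
python3 -m pendant '[[[0,-0.14,-0.5],0,1],[[0,0,-0.8],0,0.6],[[0,0,-0.8],0,0.5],[[0,0,-0.6],0,0.5],[[0,0,-0.38],0,0.5],[[0,0,0],0,0.4],[[0,0,0],0,0.1],[[0,0,0],0,0.1],[[0,0,0],0,0],[[0,0,0],0,0],[[0,0,0],0,0]]' 110; python3 -m pendant '[[[0,0,0],0,0],[[0,0,0],0,0]]'; python3 - <<'E'
from h import *
shot("wrist",5)
E
```

```text
time_s: 10.3
position: [0.6207, 0.0404, 0.018]
tool_rot: [[-0.064, 0.002, 0.998], [-0.998, -0.001, -0.064], [0.001, -1.0, 0.002]]
ft_force: [-0.5, -2.1, 5.2]
grip_width: 0.0125
time_s: 10.47
position: [0.6207, 0.0404, 0.018]
tool_rot: [[-0.064, 0.002, 0.998], [-0.998, -0.001, -0.064], [0.001, -1.0, 0.002]]
ft_force: [-0.6, -1.1, 6.1]
grip_width: 0.0127
```

View pics/wrist5.png

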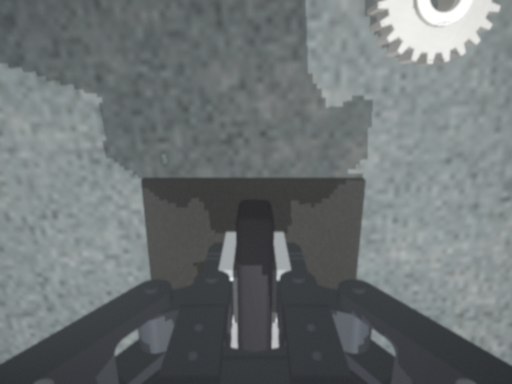

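```bash
python3 -m pendant '[[[0,0,0.1],0,0],[[0,0,0.2],0,0],[[0,0,0.4],0,0],[[0,0,0.6],0,0],[[0,0,0.7],0,0],[[0,0,0.7],0,0],[[0,0,0.7],0,0],[[0,0,0.6],0,0],[[0,0,0.5],0,0],[[0,0,0.3],0,0],[[0,0,0.15],0,0],[[0,0,0],0,0]]'; python3 - <<'E'
from h import *
shot("wrist",6);shot("side",6);shot("scene",6)
a=cv2.imread("pics/wrist6.png");b=cv2.imread("pics/side6.png")[120:312,160:330]
cv2.imwrite("pics/c6.png",np.hstack([cv2.resize(a,(460,345)),cv2.resize(b,(305,345))]))
b=cv2.imread("pics/scene6.png")[100:280,200:400];cv2.imwrite("pics/c6b.png",cv2.resize(b,None,fx=3,fy=3,interpolation=2))
E
```

```text
time_s: 11.52
position: [0.6201, 0.0407, 0.1658]
tool_rot: [[-0.064, 0.001, 0.998], [-0.998, 0.0, -0.064], [-0.0, -1.0, 0.001]]
ft_force: [0.8, 0.6, -3.2]
grip_width: 0.013
```

View pics/c6.png

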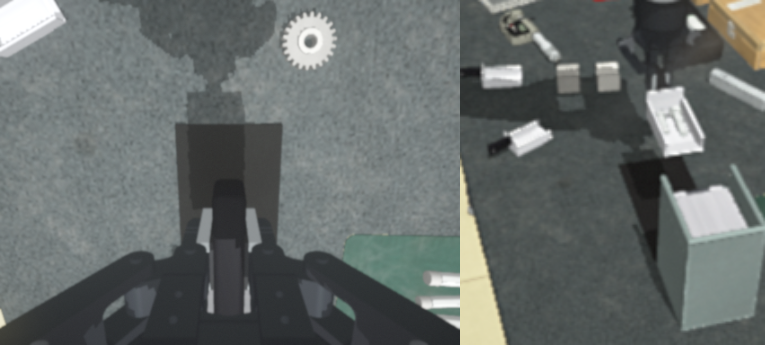

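View pics/c6b.png

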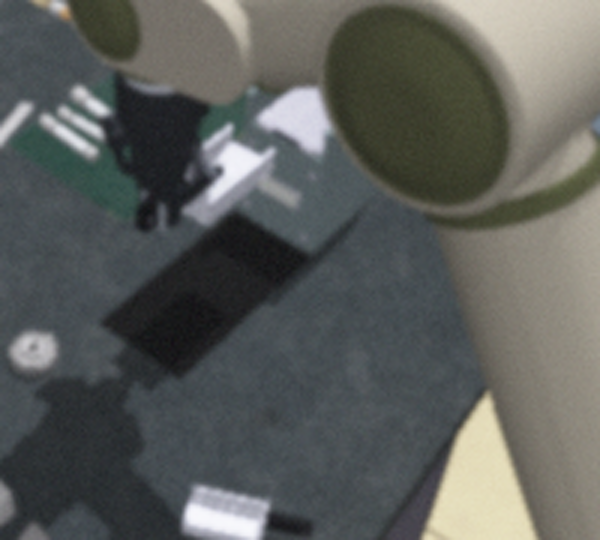

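```bash
cat >> h.py <<'E'
B0=np.array([.6039,-.2185]);BX=np.array([-.0638,-.998]);BY=np.array([.998,-.0638])
def tobox(P):
    q=P[...,:2]-B0
    return np.stack([q@BX,q@BY,P[...,2]],-1)
def grip():
    o=env.observe();p=np.array(o["position"])+np.array([0,0,env.grasp_offset]);return tobox(p)*1000
def prof(n,tag,x0,x1,zmin,ymax=24,step=10):
    P=tobox(pts(cam(n),np.load(f"pics/{n}{tag}.npy")))*1000
    for x in range(x0,x1,step):
        m=(P[...,0]>=x)&(P[...,0]<x+step)&(abs(P[...,1])<ymax)&(P[...,2]>zmin)&(P[...,2]<330)
        if m.sum(): print(x+step/2,m.sum(),np.percentile(P[m][:,2],[5,25,50,75,95]).round(0))
E
python3 - <<'E'
from h import *
print(grip()); prof("side",6,-240,-90,100)
E
```

```text
[-259.7212   -0.9029  182.8559]
-235.0 60 [194. 198. 261. 270. 321.]
-225.0 364 [162. 182. 297. 314. 326.]
-215.0 52 [153. 168. 179. 191. 318.]
-205.0 43 [151. 159. 166. 170. 172.]
-195.0 52 [152. 154. 164. 167. 171.]
-185.0 37 [150. 153. 162. 165. 167.]
-175.0 46 [151. 153. 162. 165. 172.]
-165.0 49 [150. 152. 156. 162. 165.]
-155.0 50 [151. 152. 153. 157. 164.]
-145.0 35 [151. 152. 153. 153. 154.]
-135.0 42 [153. 154. 155. 156. 170.]
-125.0 44 [154. 156. 157. 158. 166.]
-115.0 8 [157. 158. 159. 159. 160.]
```

```bash
python3 -m pendant '[[[-0.01,-0.2,0],0,0],[[-0.03,-0.4,0],0,0],[[-0.04,-0.6,0],0,0],[[-0.05,-0.7,0],0,0],[[-0.05,-0.7,0],0,0],[[-0.05,-0.7,0],0,0],[[-0.04,-0.7,0],0,0],[[-0.04,-0.6,0],0,0],[[-0.03,-0.4,0],0,0],[[-0.01,-0.2,0],0,0],[[0,-0.1,0],0,0],[[0,0,0],0,0]]'; python3 - <<'E'
from h import *
print(grip())
shot("wrist",7);shot("side",7)
prof("side",7,-80,60,125)
b=cv2.imread("pics/side7.png")[130:330,200:400];cv2.imwrite("pics/c7b.png",cv2.resize(b,None,fx=3,fy=3,interpolation=2))
E
```

```text
time_s: 12.67
position: [0.6095, -0.1186, 0.1652]
tool_rot: [[-0.064, -0.0, 0.998], [-0.998, 0.0, -0.064], [-0.0, -1.0, -0.0]]
ft_force: [0.4, -0.3, -2.3]
grip_width: 0.0123
[-100.0471   -0.8077  183.8662]
-75.0 67 [194. 198. 266. 304. 323.]
-65.0 469 [160. 178. 293. 313. 327.]
-55.0 20 [151. 155. 169. 178. 200.]
-45.0 71 [151. 157. 166. 170. 173.]
-35.0 56 [151. 154. 164. 167. 168.]
-25.0 53 [151. 154. 161. 165. 167.]
-15.0 46 [151. 154. 161. 164. 166.]
-5.0 79 [151. 153. 156. 163. 168.]
5.0 61 [150. 152. 154. 155. 164.]
15.0 53 [145. 153. 154. 155. 171.]
25.0 60 [136. 154. 155. 156. 158.]
35.0 64 [156. 157. 158. 159. 160.]
45.0 2 [158. 158. 158. 158. 158.]
55.0 161 [128. 137. 149. 161. 173.]
```

View pics/c7b.png

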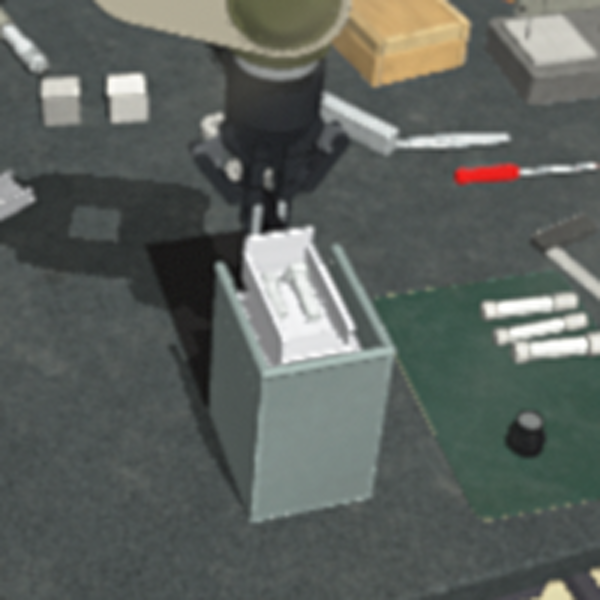

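```bash
python3 -m pendant '[[[0,0,0],0,0],[[0,0,0],0,0],[[0,0,0],0,0],[[0,0,0],0,0]]' 20; python3 - <<'E'
from h import *
print(grip())
shot("side",8)
prof("side",8,-60,60,125)
E
```

```text
time_s: 13.1
position: [0.6096, -0.118, 0.1654]
tool_rot: [[-0.064, 0.0, 0.998], [-0.998, -0.0, -0.064], [0.0, -1.0, 0.0]]
ft_force: [0.3, -0.5, -3.0]
grip_width: 0.0124
[-100.6557   -0.734   184.0513]
-55.0 18 [152. 155. 171. 185. 302.]
-45.0 66 [153. 158. 166. 171. 173.]
-35.0 61 [151. 155. 165. 167. 171.]
-25.0 59 [151. 153. 163. 166. 173.]
-15.0 50 [151. 153. 161. 163. 166.]
-5.0 69 [151. 153. 156. 163. 166.]
5.0 65 [151. 152. 153. 155. 162.]
15.0 48 [143. 153. 153. 154. 156.]
25.0 69 [136. 154. 156. 157. 167.]
35.0 62 [155. 157. 157. 158. 160.]
45.0 2 [160. 160. 160. 160. 160.]
55.0 151 [130. 138. 148. 161. 173.]
```

```bash
python3 -m pendant '[[[0,0,0.2],0,0],[[0,0,0.13],0,0],[[-0.01,-0.2,0],0,0],[[-0.01,-0.2,0],0,0],[[-0.01,-0.1,0],0,0],[[0,0,0],0,0]]' 20; python3 -m pendant '[[[0,-0.1,0],0,0],[[0,0,0],0,0]]' 20;  python3 -m pendant '[[[0,-0.1,0],0,0],[[0,0,0],0,0]]' 20;python3 - <<'E'
from h import *
print(grip())
E
```

```text
time_s: 13.65
position: [0.6085, -0.1344, 0.175]
tool_rot: [[-0.065, -0.0, 0.998], [-0.998, -0.0, -0.065], [0.0, -1.0, -0.0]]
ft_force: [-0.8, -0.3, -2.9]
grip_width: 0.0126
time_s: 13.82
position: [0.6085, -0.1355, 0.1751]
tool_rot: [[-0.064, -0.0, 0.998], [-0.998, 0.003, -0.064], [-0.003, -1.0, -0.001]]
ft_force: [-0.9, 4.4, -1.9]
grip_width: 0.0127
time_s: 13.98
position: [0.6085, -0.1357, 0.1754]
tool_rot: [[-0.062, -0.001, 0.998], [-0.998, 0.007, -0.062], [-0.007, -1.0, -0.001]]
ft_force: [0.3, 15.5, 3.1]
grip_width: 0.0124
[-82.9559  -0.6919 194.1375]
```

```bash
python3 -m pendant '[[[0,-0.02,0.2],0,0],[[0,-0.04,0.2],0,0],[[0,-0.06,0.2],0,0],[[0,-0.06,0.2],0,0],[[0,0,0],0,0]]' 20; python3 - <<'E'
from h import *
print(grip())
shot("side",9)
prof("side",9,-60,60,125)
b=cv2.imread("pics/side9.png")[130:330,200:400];cv2.imwrite("pics/c9b.png",cv2.resize(b,None,fx=3,fy=3,interpolation=2))
E
```

```text
time_s: 14.4
position: [0.6085, -0.1432, 0.1997]
tool_rot: [[-0.063, -0.0, 0.998], [-0.998, 0.003, -0.063], [-0.003, -1.0, -0.001]]
ft_force: [-0.9, 7.7, -1.4]
grip_width: 0.0127
[-75.4121  -0.2455 218.4324]
-55.0 207 [139. 265. 280. 295. 305.]
-45.0 189 [138. 187. 199. 214. 327.]
-35.0 105 [137. 202. 214. 220. 223.]
-25.0 84 [136. 179. 189. 196. 198.]
-15.0 76 [136. 177. 187. 191. 196.]
-5.0 73 [138. 175. 182. 187. 189.]
5.0 80 [136. 173. 176. 184. 187.]
15.0 90 [137. 171. 172. 180. 185.]
25.0 66 [146. 169. 170. 171. 181.]
35.0 57 [168. 169. 170. 171. 173.]
45.0 60 [168. 170. 170. 171. 174.]
55.0 190 [129. 142. 154. 170. 173.]
```

View pics/c9b.png

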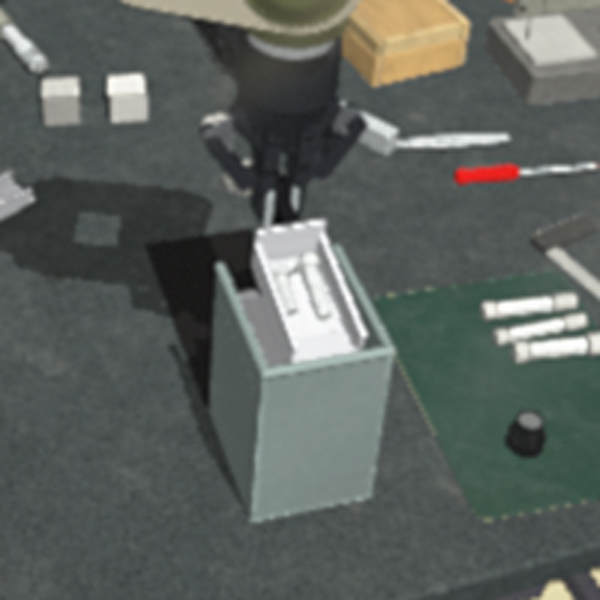

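```bash
python3 -m pendant '[[[0,-0.07,0.2],0,0],[[0,-0.08,0.2],0,0],[[-0.01,-0.08,0.2],0,0],[[0,-0.08,0.15],0,0],[[0,0,0],0,0]]' 20; python3 - <<'E'
from h import *
print(grip())
shot("side",10)
prof("side",10,-50,60,145)
b=cv2.imread("pics/side10.png")[130:330,200:400];cv2.imwrite("pics/c10b.png",cv2.resize(b,None,fx=3,fy=3,interpolation=2))
E
```

```text
time_s: 14.87
position: [0.6087, -0.155, 0.223]
tool_rot: [[-0.065, 0.002, 0.998], [-0.998, -0.001, -0.065], [0.001, -1.0, 0.002]]
ft_force: [-0.9, -0.2, -2.6]
grip_width: 0.0128
[-63.6569   0.7084 241.6699]
-45.0 226 [247. 290. 305. 319. 328.]
-35.0 140 [203. 210. 217. 227. 248.]
-25.0 132 [203. 228. 235. 241. 245.]
-15.0 74 [198. 202. 213. 217. 220.]
-5.0 70 [197. 199. 210. 213. 217.]
5.0 69 [193. 196. 206. 209. 213.]
15.0 66 [192. 194. 202. 205. 208.]
25.0 84 [190. 192. 194. 202. 205.]
35.0 73 [188. 189. 190. 191. 201.]
45.0 55 [187. 188. 189. 190. 191.]
55.0 161 [147. 157. 173. 189. 191.]
```

View pics/c10b.png

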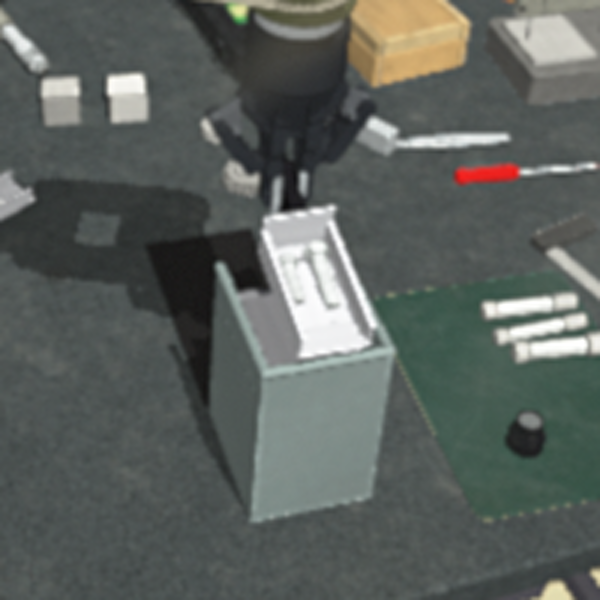

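```bash
python3 -m pendant '[[[0.01,0.3,0],0,0],[[0.02,0.3,0],0,0],[[0,0,-0.2],0,0],[[0,0,-0.4],0,0],[[0,0,-0.4],0,0],[[0,0,-0.4],0,0],[[0,0,-0.2],0,0],[[0,0,0],0,0]]' 60; python3 - <<'E'
from h import *
print(grip())
shot("side",11)
prof("side",11,-50,60,110)
b=cv2.imread("pics/side11.png")[130:330,200:400];cv2.imwrite("pics/c11b.png",cv2.resize(b,None,fx=3,fy=3,interpolation=2))
E
```

```text
time_s: 15.58
position: [0.6087, -0.1355, 0.172]
tool_rot: [[-0.064, -0.003, 0.998], [-0.998, 0.001, -0.064], [-0.001, -1.0, -0.003]]
ft_force: [-0.6, -0.6, -2.4]
grip_width: 0.0122
[-83.1462  -0.5524 190.6503]
-45.0 291 [164. 185. 304. 316. 327.]
-35.0 58 [147. 149. 160. 166. 168.]
-25.0 79 [144. 148. 159. 162. 167.]
-15.0 60 [143. 145. 156. 157. 161.]
-5.0 68 [140. 143. 151. 154. 158.]
5.0 77 [138. 140. 143. 149. 154.]
15.0 71 [137. 138. 139. 141. 153.]
25.0 26 [137. 138. 138. 140. 141.]
35.0 1 [163. 163. 163. 163. 163.]
45.0 1 [159. 159. 159. 159. 159.]
55.0 191 [115. 127. 142. 161. 173.]
```

View pics/c11b.png

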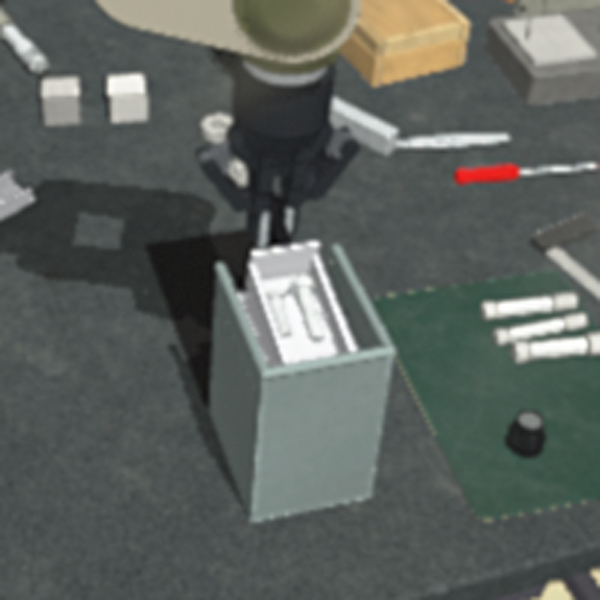

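```bash
python3 -m pendant '[[[-0.01,-0.15,0],0,0],[[0,-0.1,0.1],0,0],[[0,-0.07,0.18],0,0],[[-0.01,-0.07,0.18],0,0],[[0,-0.09,0.18],0,0],[[-0.01,-0.1,0.16],0,0],[[0,-0.11,0.16],0,0],[[0,0,0],0,0]]' 20; python3 - <<'E'
from h import *
print(grip())
shot("side",12)
prof("side",12,-40,60,110)
b=cv2.imread("pics/side12.png")[130:330,200:400];cv2.imwrite("pics/c12b.png",cv2.resize(b,None,fx=3,fy=3,interpolation=2))
E
```

```text
time_s: 16.3
position: [0.6084, -0.1552, 0.2042]
tool_rot: [[-0.064, 0.001, 0.998], [-0.998, 0.004, -0.064], [-0.004, -1.0, 0.001]]
ft_force: [-1.2, 10.6, -0.7]
grip_width: 0.0123
[-63.4471   0.4253 222.9388]
-35.0 180 [175. 191. 204. 215. 225.]
-25.0 70 [137. 173. 185. 215. 222.]
-15.0 101 [165. 171. 182. 186. 191.]
-5.0 78 [157. 165. 174. 178. 181.]
5.0 84 [157. 161. 166. 172. 176.]
15.0 98 [153. 155. 158. 166. 171.]
25.0 70 [150. 152. 153. 154. 164.]
35.0 39 [150. 151. 151. 153. 155.]
45.0 1 [171. 171. 171. 171. 171.]
55.0 197 [113. 125. 143. 155. 172.]
```

View pics/c12b.png

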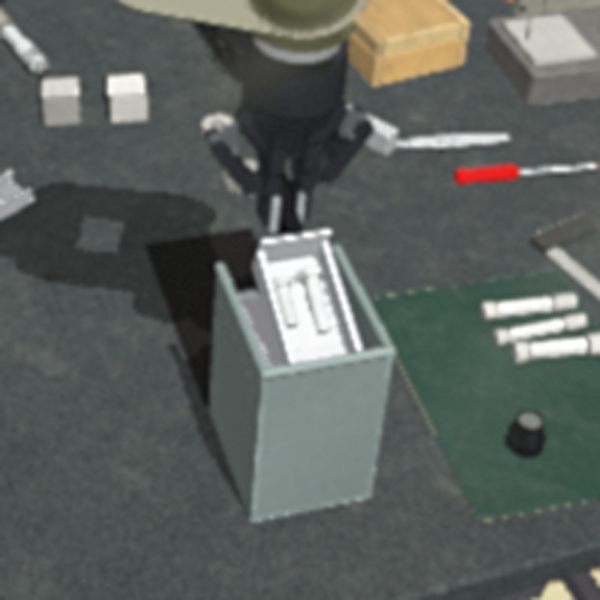

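```bash
python3 -m pendant '[[[0,0.1,0],0,0],[[0.01,0.1,-0.1],0,0],[[0,0,-0.25],0,0],[[0,0,-0.3],0,0],[[0,0,-0.3],0,0],[[0,0,-0.2],0,0],[[0,0,0],0,0]]' 80; python3 - <<'E'
from h import *
print(grip())
shot("side",13)
prof("side",13,-40,60,90)
b=cv2.imread("pics/side13.png")[130:330,200:400];cv2.imwrite("pics/c13b.png",cv2.resize(b,None,fx=3,fy=3,interpolation=2))
E
```

```text
time_s: 16.93
position: [0.608, -0.1508, 0.1659]
tool_rot: [[-0.064, -0.003, 0.998], [-0.998, 0.001, -0.064], [-0.001, -1.0, -0.003]]
ft_force: [-0.0, -0.1, -2.7]
grip_width: 0.0122
[-67.8511  -0.2691 184.5905]
-35.0 331 [139. 179. 304. 316. 327.]
-25.0 127 [131. 144. 151. 306. 326.]
-15.0 73 [126. 131. 140. 144. 150.]
-5.0 74 [124. 127. 135. 138. 142.]
5.0 77 [120. 122. 130. 133. 136.]
15.0 14 [128. 129. 131. 133. 137.]
55.0 236 [ 96. 112. 135. 154. 172.]
```

View pics/c13b.png

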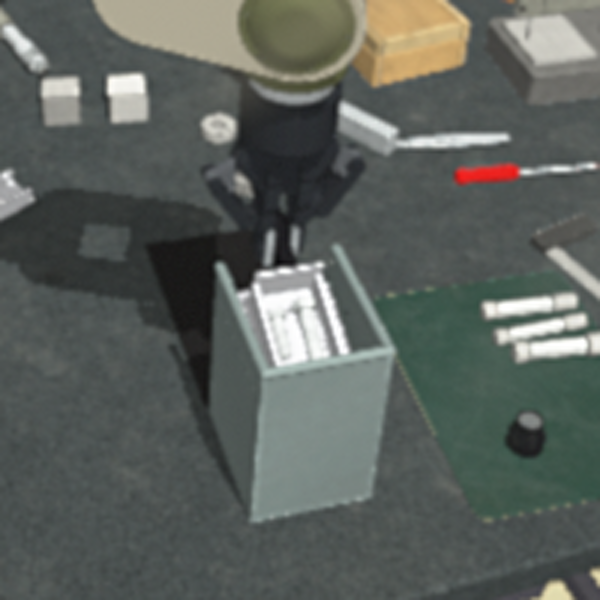

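```bash
python3 -m pendant '[[[-0.01,-0.15,0],0,0],[[-0.01,-0.1,0.07],0,0],[[-0.01,-0.11,0.08],0,0],[[-0.01,-0.11,0.08],0,0],[[-0.01,-0.11,0.06],0,0],[[-0.01,-0.12,0.04],0,0],[[-0.01,-0.13,0.03],0,0],[[-0.01,-0.13,0.03],0,0],[[0,0,0],0,0]]' 20; python3 - <<'E'
from h import *
print(grip())
shot("side",14)
prof("side",14,-40,60,70)
b=cv2.imread("pics/side14.png")[130:330,200:400];cv2.imwrite("pics/c14b.png",cv2.resize(b,None,fx=3,fy=3,interpolation=2))
E
```

```text
time_s: 17.73
position: [0.6068, -0.1781, 0.1809]
tool_rot: [[-0.063, 0.002, 0.998], [-0.998, 0.003, -0.063], [-0.003, -1.0, 0.002]]
ft_force: [0.1, 7.8, -0.5]
grip_width: 0.0125
[-40.4779   0.334  199.578 ]
-35.0 257 [149. 156. 202. 217. 266.]
-25.0 519 [144. 195. 241. 271. 288.]
-15.0 176 [135. 139. 182. 195. 311.]
-5.0 216 [129. 135. 315. 323. 328.]
5.0 49 [122. 125. 127. 131. 145.]
15.0 50 [131. 134. 136. 143. 147.]
25.0 5 [135. 135. 136. 137. 139.]
55.0 288 [ 75. 102. 127. 147. 173.]
```

View pics/c14b.png

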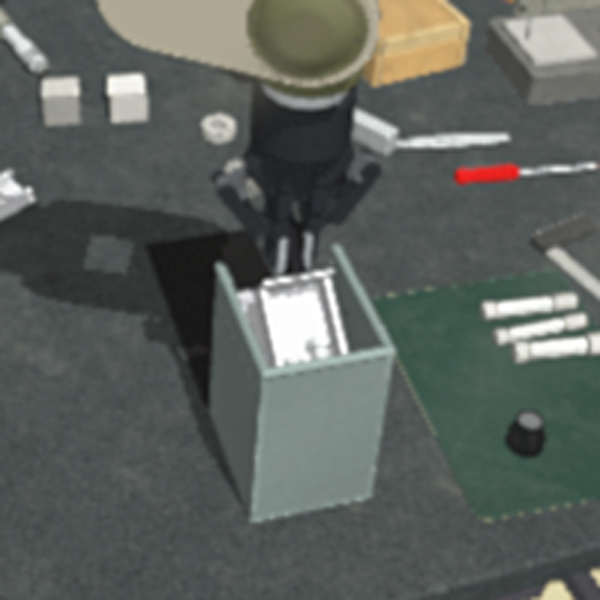

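```bash
python3 -m pendant '[[[-0.01,-0.13,0.03],0,0],[[-0.01,-0.13,0.02],0,0],[[-0.01,-0.13,0],0,0],[[-0.01,-0.13,0],0,0],[[-0.01,-0.13,0],0,0],[[-0.01,-0.13,0],0,0],[[-0.01,-0.13,0],0,0],[[0,0,0],0,0]]' 20; python3 - <<'E'
from h import *
print(grip())
shot("side",15);shot("scene",15)
prof("side",15,-40,60,70)
b=cv2.imread("pics/side15.png")[130:330,200:400];cv2.imwrite("pics/c15b.png",cv2.resize(b,None,fx=3,fy=3,interpolation=2))
b=cv2.imread("pics/scene15.png")[90:240,220:400];cv2.imwrite("pics/c15c.png",cv2.resize(b,None,fx=3,fy=3,interpolation=2))
E
```

```text
time_s: 18.45
position: [0.6045, -0.2061, 0.1817]
tool_rot: [[-0.064, 0.001, 0.998], [-0.998, 0.003, -0.064], [-0.003, -1.0, 0.001]]
ft_force: [1.8, 5.7, -4.4]
grip_width: 0.0122
[-12.3622  -0.2211 200.3911]
-35.0 7 [119. 120. 122. 124. 125.]
-25.0 58 [138. 151. 154. 220. 237.]
-15.0 182 [137. 144. 149. 212. 236.]
-5.0 412 [130. 143. 206. 236. 286.]
5.0 416 [121. 186. 250. 274. 287.]
15.0 33 [228. 312. 320. 325. 329.]
25.0 129 [311. 316. 321. 324. 329.]
55.0 290 [ 76.  96. 124. 151. 172.]
```

View pics/c15b.png

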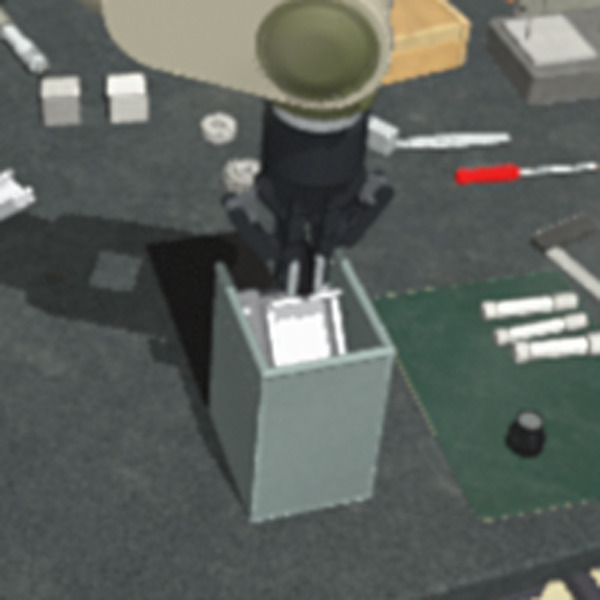

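View pics/c15c.png

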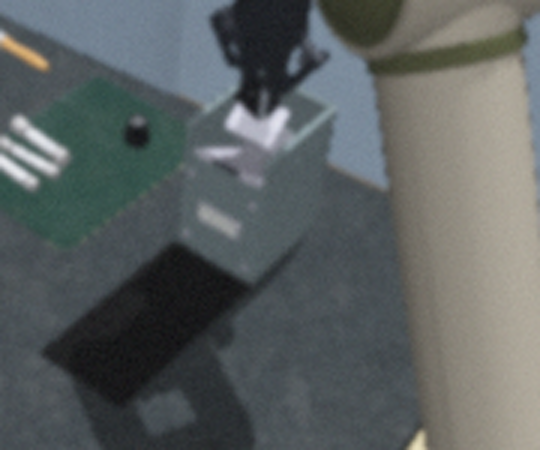

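```bash
python3 -m pendant '[[[0,0,0],0,0],[[0,0,0],0,0],[[0.01,0.15,0],0,0],[[0.01,0.2,0],0,0],[[0.02,0.25,0],0,0],[[0.02,0.2,0.05],0,0],[[0.01,0.2,0.1],0,0],[[0,0.1,0.1],0,0],[[0,0,0],0,0],[[0,0,0],0,0]]' 110; python3 - <<'E'
from h import *
print(grip())
shot("side",16);shot("scene",16)
prof("side",16,-70,60,50)
b=cv2.imread("pics/side16.png")[130:330,200:400];cv2.imwrite("pics/c16b.png",cv2.resize(b,None,fx=3,fy=3,interpolation=2))
b=cv2.imread("pics/scene16.png")[90:240,220:400];cv2.imwrite("pics/c16c.png",cv2.resize(b,None,fx=3,fy=3,interpolation=2))
E
```

```text
time_s: 19.38
position: [0.6065, -0.1738, 0.1893]
tool_rot: [[-0.064, 0.001, 0.998], [-0.998, -0.001, -0.064], [0.0, -1.0, 0.001]]
ft_force: [0.2, -0.7, -1.0]
grip_width: 0.0123
[-44.8155  -0.3067 207.9617]
-65.0 1 [230. 230. 230. 230. 230.]
-55.0 99 [156. 160. 163. 227. 246.]
-45.0 180 [145. 150. 156. 217. 242.]
-35.0 522 [135. 197. 223. 267. 297.]
-25.0 298 [124. 131. 258. 280. 294.]
-15.0 156 [110. 115. 119. 318. 327.]
-5.0 96 [107. 109. 234. 324. 329.]
5.0 1 [130. 130. 130. 130. 130.]
55.0 341 [ 58.  84. 115. 147. 172.]
```

View pics/c16b.png

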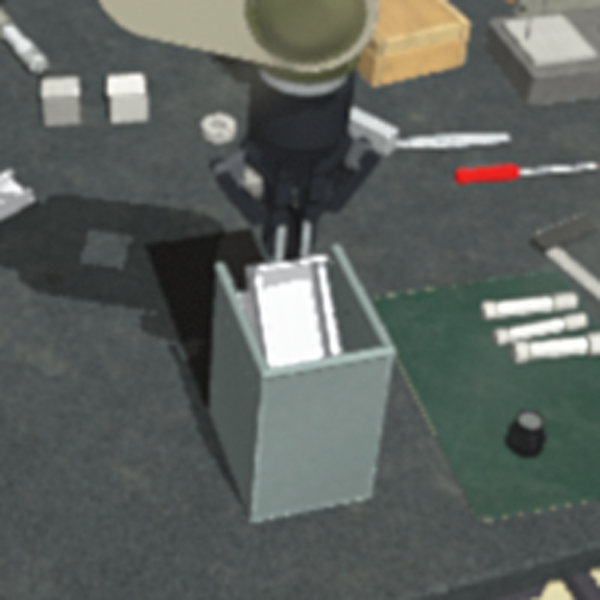

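View pics/c16c.png

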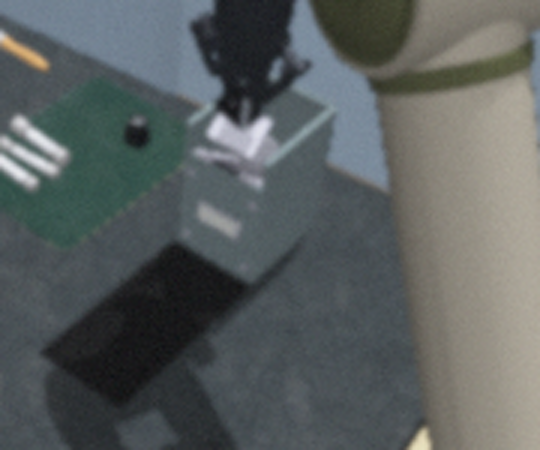

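```bash
python3 -m pendant '[[[0.01,0.15,0],0,0],[[0.01,0.2,0],0,0],[[0.02,0.2,0],0,0],[[0,0.05,0],0,0],[[0,0,0],0,0],[[0,0,0],0,0],[[0,0,0],0,0],[[0,0,0],0,0]]' 110; python3 - <<'E'
from h import *
print(grip())
shot("side",17);shot("wrist",17)
prof("side",17,-80,60,40)
b=cv2.imread("pics/side17.png")[130:330,200:400];cv2.imwrite("pics/c17b.png",cv2.resize(b,None,fx=3,fy=3,interpolation=2))
E
```

```text
time_s: 20.15
position: [0.6075, -0.156, 0.1888]
tool_rot: [[-0.064, 0.0, 0.998], [-0.998, -0.0, -0.064], [-0.0, -1.0, 0.0]]
ft_force: [0.1, -0.4, -0.0]
grip_width: 0.0125
[-62.6113  -0.4124 207.5001]
-75.0 65 [157. 160. 162. 229. 244.]
-65.0 159 [147. 152. 157. 220. 242.]
-55.0 431 [137. 190. 216. 265. 295.]
-45.0 403 [126. 139. 248. 276. 294.]
-35.0 128 [111. 116. 120. 124. 325.]
-25.0 161 [103. 107. 113. 323. 329.]
-15.0 70 [ 97.  99. 101. 103. 108.]
-5.0 3 [117. 120. 125. 125. 125.]
55.0 396 [ 46.  77. 109. 145. 172.]
```

View pics/c17b.png

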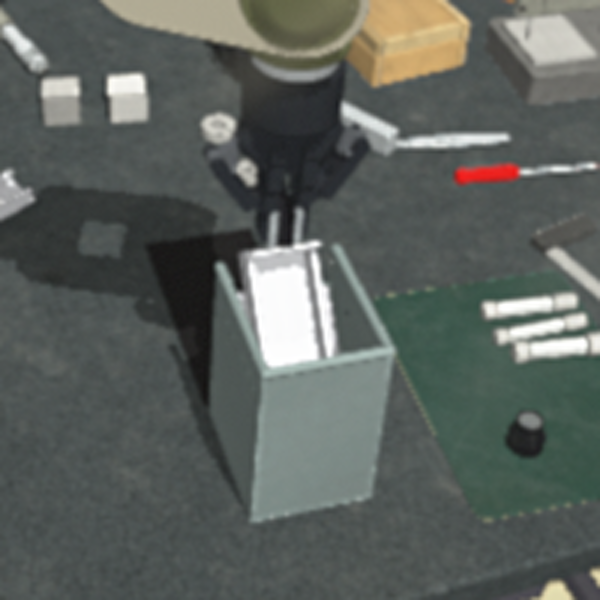

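View pics/wrist17.png

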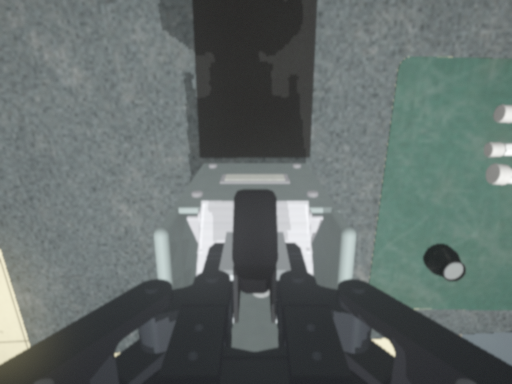

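```bash
python3 -m pendant '[[[0,0,0.1],0,0],[[0,0,0.2],0,0],[[0,0,0.3],0,0],[[0,0,0.4],0,0],[[0,0,0.5],0,0],[[0,0,0.6],0,0],[[0,0,0.6],0,0],[[0,0,0.5],0,0],[[0,0,0.3],0,0],[[0,0,0.1],0,0],[[0,0,0],0,0],[[0,0,0],0,0]]' 110; python3 - <<'E'
from h import *
print(grip())
shot("side",18);shot("scene",18)
prof("side",18,-80,60,100)
print([np.array(env.observe()["ft_force"])])
b=cv2.imread("pics/side18.png")[130:330,200:400];cv2.imwrite("pics/c18b.png",cv2.resize(b,None,fx=3,fy=3,interpolation=2))
E
```

```text
time_s: 21.25
position: [0.6072, -0.1557, 0.2959]
tool_rot: [[-0.064, -0.001, 0.998], [-0.998, 0.001, -0.064], [-0.001, -1.0, -0.001]]
ft_force: [0.1, 0.5, -2.8]
grip_width: 0.0126
[-62.8827  -0.668  314.6086]
-75.0 67 [263. 266. 269. 270. 273.]
-65.0 164 [250. 256. 261. 272. 325.]
-55.0 345 [136. 244. 255. 314. 326.]
-45.0 223 [136. 230. 237. 298. 309.]
-35.0 176 [135. 137. 222. 227. 234.]
-25.0 169 [135. 138. 212. 217. 221.]
-15.0 158 [135. 137. 204. 208. 213.]
-5.0 116 [135. 136. 139. 201. 217.]
5.0 66 [134. 136. 137. 138. 196.]
15.0 65 [134. 135. 136. 137. 138.]
25.0 18 [135. 136. 137. 138. 140.]
55.0 209 [102. 121. 141. 158. 173.]
[array([ 0.5897,  0.554 , -1.64  ])]
```

View pics/c18b.png

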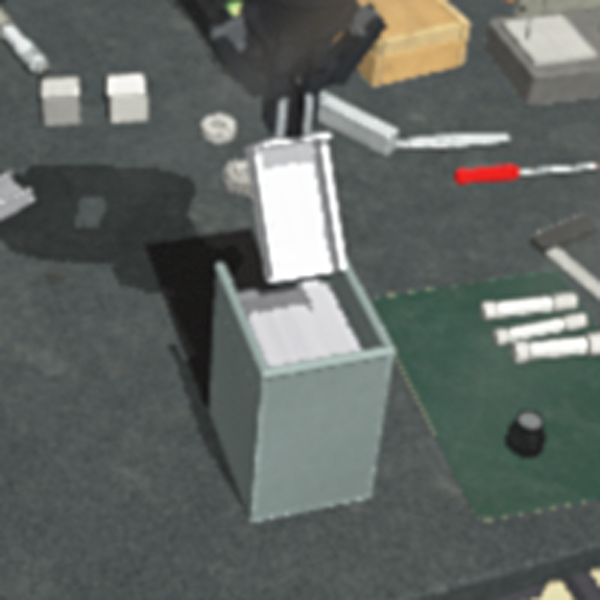

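```bash
python3 -m pendant '[[[0.01,0.2,0],0,0],[[0.02,0.4,0],0,0],[[0.03,0.6,0],0,0],[[0.04,0.7,0],0,0],[[0.05,0.7,0],0,0],[[0.04,0.6,-0.2],0,0],[[0.03,0.4,-0.4],0,0],[[0.01,0.15,-0.6],0,0],[[0,0,-0.8],0,0],[[0,0,-0.8],0,0],[[0,0,-0.8],0,0],[[0,0,-0.7],0,0]]' 110; python3 -m pendant '[[[0,0,-0.6],0,0],[[0,0,-0.4],0,0],[[0,0,-0.2],0,0],[[0,0,0],0,0]]'; python3 - <<'E'
from h import *
print(grip())
shot("side",19)
prof("side",19,-230,-60,8)
b=cv2.imread("pics/side19.png")[130:330,200:400];cv2.imwrite("pics/c19b.png",cv2.resize(b,None,fx=3,fy=3,interpolation=2))
E
```

```text
time_s: 22.35
position: [0.6138, -0.042, 0.1661]
tool_rot: [[-0.063, -0.001, 0.998], [-0.998, 0.001, -0.063], [-0.0, -1.0, -0.001]]
ft_force: [1.1, -0.6, -2.2]
grip_width: 0.012
time_s: 22.68
position: [0.6137, -0.0424, 0.1305]
tool_rot: [[-0.064, -0.002, 0.998], [-0.998, 0.001, -0.063], [-0.001, -1.0, -0.003]]
ft_force: [0.8, 0.5, -2.3]
grip_width: 0.0126
[-176.3455   -1.4059  149.1505]
-195.0 6 [101. 102. 139. 175. 188.]
-185.0 103 [ 96.  99. 103. 166. 184.]
-175.0 156 [ 84.  90.  96. 157. 183.]
-165.0 439 [ 77. 139. 170. 213. 238.]
-155.0 225 [ 62.  72. 200. 224. 303.]
-145.0 300 [ 60. 270. 292. 304. 324.]
-135.0 173 [262. 274. 289. 318. 326.]
-125.0 1 [76. 76. 76. 76. 76.]
-65.0 5 [136. 137. 137. 138. 138.]
```

View pics/c19b.png

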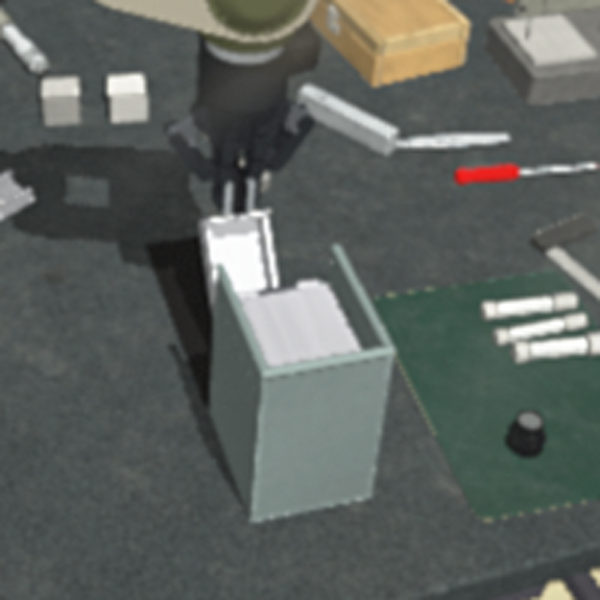

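```bash
python3 -m pendant '[[[0,0,-0.2],0,0],[[0,0,-0.2],0,0],[[0,0,-0.1],0,0],[[0,0,0],0,0]]' 20; python3 -m pendant '[[[0,0,-0.1],0,0],[[0,0,0],0,0]]' 20; python3 -m pendant '[[[0.01,0.1,-0.1],0,0],[[0,0.15,-0.12],0,0],[[0.01,0.15,-0.13],0,0],[[0,0,0],0,0]]' 20
```

```text
time_s: 23.07
position: [0.614, -0.0433, 0.116]
tool_rot: [[-0.064, -0.001, 0.998], [-0.998, 0.0, -0.064], [-0.0, -1.0, -0.001]]
ft_force: [0.3, -0.0, -1.8]
grip_width: 0.0122
time_s: 23.23
position: [0.6142, -0.0434, 0.1134]
tool_rot: [[-0.064, -0.0, 0.998], [-0.998, 0.0, -0.064], [-0.0, -1.0, -0.0]]
ft_force: [0.2, -1.0, -0.9]
grip_width: 0.0124
time_s: 23.57
position: [0.6149, -0.0306, 0.1028]
tool_rot: [[-0.063, -0.0, 0.998], [-0.998, -0.0, -0.063], [0.0, -1.0, -0.0]]
ft_force: [0.2, -1.0, 0.3]
grip_width: 0.0122
```

```bash
python3 -m pendant '[[[0.01,0.2,-0.2],0,0],[[0.01,0.2,-0.2],0,0],[[0.01,0.18,-0.2],0,0],[[0.01,0.17,-0.2],0,0],[[0.01,0.16,-0.23],0,0],[[0.01,0.15,-0.23],0,0],[[0.01,0.12,-0.25],0,0],[[0.01,0.12,-0.25],0,0],[[0,0,0],0,0]]' 20;  python3 - <<'E'
from h import *
print(grip())
shot("side",20);shot("wrist",20)
prof("side",20,-230,-60,8)
b=cv2.imread("pics/side20.png")[130:330,200:400];cv2.imwrite("pics/c20b.png",cv2.resize(b,None,fx=3,fy=3,interpolation=2))
E
```

```text
time_s: 24.32
position: [0.6183, 0.0087, 0.0509]
tool_rot: [[-0.062, 0.003, 0.998], [-0.998, -0.001, -0.062], [0.0, -1.0, 0.003]]
ft_force: [2.1, 1.8, 6.2]
grip_width: 0.0125
[-227.7132   -0.0807   69.5806]
-225.0 58 [ 65.  74.  84. 102. 118.]
-215.0 356 [ 31.  65.  98. 137. 157.]
-205.0 205 [ 26.  57.  73. 149. 226.]
-195.0 307 [ 25. 189. 207. 223. 244.]
-185.0 95 [ 21. 188. 208. 241. 246.]
-175.0 9 [ 25.  42. 265. 268. 274.]
-165.0 161 [266. 273. 282. 311. 329.]
-155.0 232 [288. 297. 308. 319. 327.]
-65.0 6 [135. 135. 137. 138. 139.]
```

View pics/c20b.png

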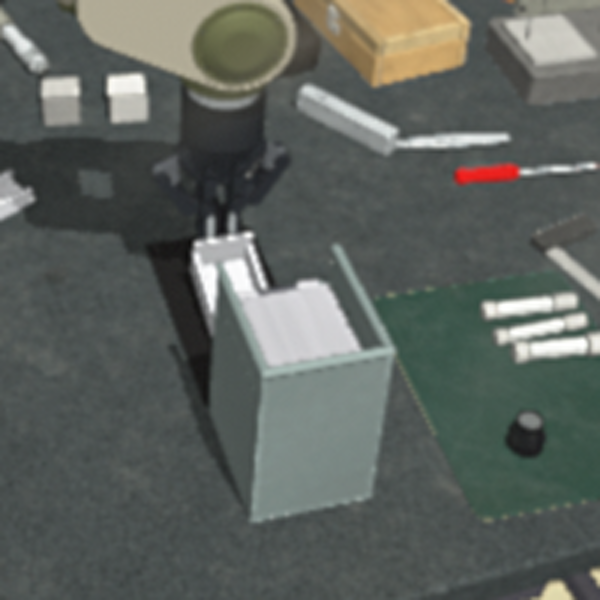

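View pics/wrist20.png

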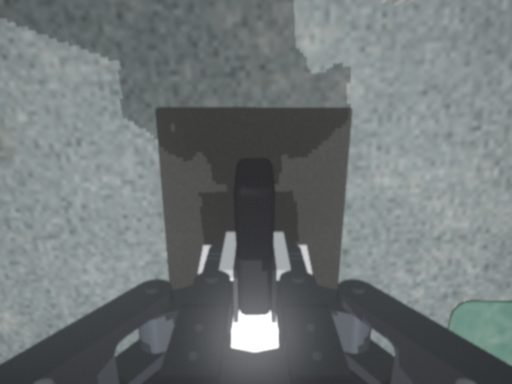

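```bash
python3 -m pendant '[[[0.01,0.12,-0.22],0,0],[[0,0.1,-0.22],0,0],[[0.01,0.08,-0.22],0,0],[[0,0.04,-0.15],0,0],[[0,0,0],0,0]]' 20;  python3 -m pendant '[[[0,0.03,-0.1],0,0],[[0,0.01,-0.08],0,0],[[0,0,0],0,0]]' 20; python3 - <<'E'
from h import *
print(grip())
shot("scene",21);shot("side",21)
prof("side",21,-250,-60,8)
b=cv2.imread("pics/scene21.png")[90:270,180:380];cv2.imwrite("pics/c21.png",cv2.resize(b,None,fx=3,fy=3,interpolation=2))
E
```

```text
time_s: 24.83
position: [0.6187, 0.0187, 0.0264]
tool_rot: [[-0.063, 0.002, 0.998], [-0.998, 0.0, -0.063], [-0.0, -1.0, 0.002]]
ft_force: [1.2, 1.4, 2.6]
grip_width: 0.0122
time_s: 25.08
position: [0.6191, 0.0195, 0.0231]
tool_rot: [[-0.063, 0.004, 0.998], [-0.998, -0.0, -0.063], [0.0, -1.0, 0.004]]
ft_force: [-1.5, 3.6, 14.8]
grip_width: 0.0121
[-238.5304    0.0069   41.7544]
-245.0 67 [ 48.  71. 316. 321. 323.]
-235.0 91 [ 40.  50.  75. 319. 323.]
-225.0 279 [ 43.  68. 100. 124. 320.]
-215.0 244 [ 13.  29.  45. 127. 320.]
-205.0 292 [153. 167. 184. 196. 218.]
-195.0 55 [155. 171. 194. 218. 327.]
-185.0 52 [237. 294. 320. 325. 329.]
-175.0 346 [242. 259. 301. 312. 324.]
-165.0 188 [263. 271. 282. 292. 301.]
-65.0 7 [135. 137. 138. 138. 139.]
```

View pics/c21.png

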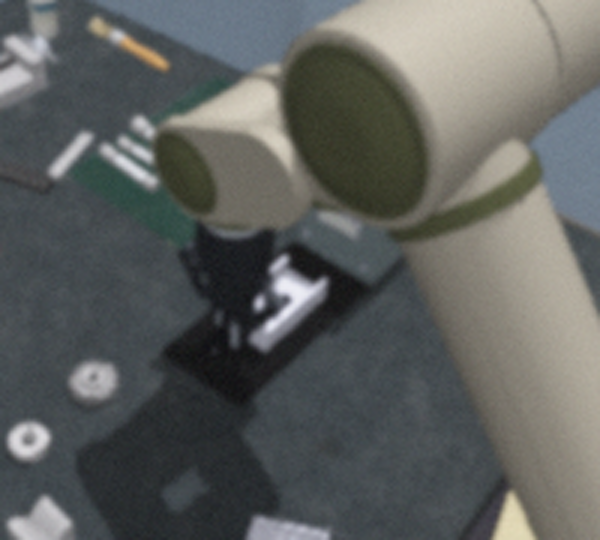

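```bash
python3 -m pendant '[[[0,0,-0.08],0,0],[[0,0,0],0,0]]' 20;  python3 - <<'E'
from h import *
print(grip())
P=tobox(pts(cam("scene"),np.load("pics/scene21.npy")))*1000
for x in range(-240,-80,10):
    m=(P[...,0]>=x)&(P[...,0]<x+10)&(abs(P[...,1])<34)&(P[...,2]>2)&(P[...,2]<70)
    if m.sum(): print(x+5,m.sum(),np.percentile(P[m][:,2],[5,25,50,75,95]).round(0))
E
```

```text
time_s: 25.35
position: [0.6192, 0.0196, 0.0229]
tool_rot: [[-0.063, 0.005, 0.998], [-0.998, -0.001, -0.063], [0.0, -1.0, 0.005]]
ft_force: [-7.9, 6.1, 33.0]
grip_width: 0.0123
[-238.5626    0.0812   41.6238]
-235 40 [ 3.  4.  6. 48. 61.]
-225 27 [ 2.  3.  4.  5. 32.]
-215 46 [ 4.  8. 16. 26. 37.]
-205 15 [ 3. 12. 20. 28. 33.]
-195 18 [ 3.  5. 17. 28. 32.]
-185 24 [ 3.  6.  9. 21. 32.]
-175 28 [ 3.  5.  8. 24. 32.]
-165 21 [ 5.  8. 13. 23. 32.]
-155 20 [ 3.  5. 13. 23. 32.]
-145 32 [ 5.  7. 12. 26. 34.]
-135 53 [ 4.  6.  9. 17. 32.]
-125 59 [ 5.  8. 11. 19. 32.]
-115 26 [ 4.  8. 11. 13. 29.]
-105 32 [2. 3. 4. 5. 6.]
-95 36 [2. 3. 4. 4. 6.]
-85 29 [2. 3. 4. 4. 6.]
```

```bash
python3 -m pendant '[[[0,0,0.08],0,0],[[0,0,0],0,0],[[0,0,0],0,0.25],[[0,0,0],0,0.35],[[0,0,0],0,0.5],[[0,0,0],0,0.7],[[0,0,0],0,0.7],[[0,0,0.3],0,0.7],[[0,0.2,0.7],0,0.8],[[0,0.4,1],0,1],[[0,0.5,1],0,1],[[0,0.3,1],0,1]]' 20; python3 -m pendant '[[[0,0.5,0.8],0,1],[[0,0.5,0.8],0,1],[[0,0.3,0.5],0,1],[[0,0,0],0,1]]'; python3 - <<'E'
from h import *
print(grip())
for n in("side","scene","wrist"): shot(n,22)
b=cv2.imread("pics/side22.png")[130:330,200:400];cv2.imwrite("pics/c22b.png",cv2.resize(b,None,fx=3,fy=3,interpolation=2))
prof("side",22,-260,60,8)
E
```

```text
time_s: 26.35
position: [0.6176, 0.0621, 0.1427]
tool_rot: [[-0.064, -0.0, 0.998], [-0.998, 0.0, -0.064], [-0.0, -1.0, -0.0]]
ft_force: [0.5, 0.0, -0.5]
grip_width: 0.0851
time_s: 26.68
position: [0.6188, 0.1017, 0.2081]
tool_rot: [[-0.062, 0.007, 0.998], [-0.998, 0.0, -0.062], [-0.001, -1.0, 0.007]]
ft_force: [0.3, 0.5, -0.0]
grip_width: 0.0854
[-320.5346   -5.5261  226.7936]
-255.0 14 [39. 48. 48. 51. 52.]
-245.0 20 [33. 39. 48. 50. 51.]
-235.0 15 [32. 42. 48. 51. 53.]
-225.0 18 [13. 45. 48. 50. 52.]
-215.0 143 [11. 22. 32. 40. 47.]
-205.0 4 [ 8.  8.  9. 15. 27.]
-195.0 4 [ 8.  9.  9. 12. 20.]
-185.0 1 [8. 8. 8. 8. 8.]
-65.0 7 [135. 137. 137. 137. 138.]
-55.0 61 [134. 136. 138. 139. 141.]
-45.0 61 [134. 135. 136. 137. 138.]
-35.0 52 [135. 135. 136. 137. 139.]
-25.0 60 [134. 136. 136. 137. 139.]
-15.0 58 [134. 136. 137. 138. 139.]
-5.0 62 [135. 136. 136. 137. 139.]
5.0 60 [135. 136. 137. 138. 139.]
15.0 65 [134. 135. 137. 138. 139.]
25.0 17 [135. 136. 137. 138. 139.]
55.0 437 [ 16.  54.  94. 139. 171.]
```

View pics/c22b.png

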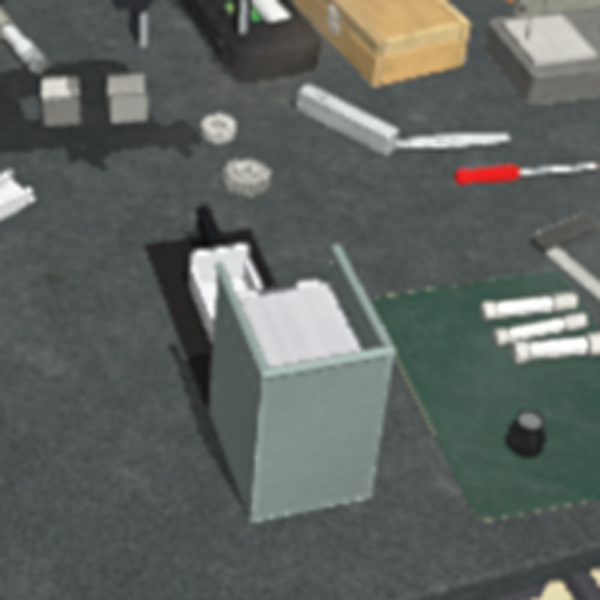

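View pics/wrist22.png

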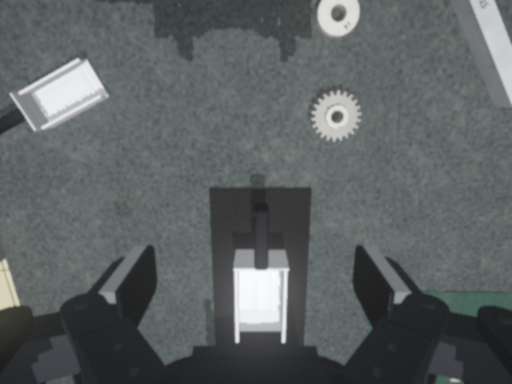

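```bash
python3 - <<'E'
from h import *
print(env.close_job())
E
```

```text
the job is handed in; nothing more can be done
None
```

The job is done and handed in at about 27 s, well under the 58 s limit. One thing I could not check directly: no camera could see both bolts inside the box.

**What I did**
- I lifted the tray straight out by its side walls and set it on the pad with its lip towards the box. I let go, then took it again by the handle.
- The pendant only turns the tool about the vertical, so it could not tip the tray. Instead I held the handle at 20 N and swung the tray in the jaws, pushing its front against the box's back wall.
- The lip and underside held the flap down while the tray tipped to about 50° (I had aimed for 60°), and the bolts slid out.
- I then set the lip on the pad, lowered the tray level and let go.

**What my last checks showed**
- **Tray:** empty, upright and level on the pad, lip towards the box, gripper clear of it.
- **Flap:** shut, with its plate level at 134 to 141 mm.
- **Bolts:** none in the tray, on the flap or on the table. The flap was seen open under the tray, and the empty tray pulled clear of it afterwards.
- **V-blocks and ring:** no movement visible in the pictures. I did not measure them again.

**What did not go to plan**
- During the first tilting push, the lip slipped up over the back wall's top edge. I backed off and went in lower; the bolts had not moved.
- The largest force I read was 33 N at the wrist, while pressing the tray flat on the pad. Readings came only at the end of each move.

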